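# Log the ticket pads in the counting tray

## Robot

A 6-joint arm with a two-finger parallel gripper is mounted at the origin on a cart in front of the work surface, level with it; the furniture and walls round the work are solid. World frame = base frame: x ahead of the robot, y to its left, z up, the work surface at z = 0. Lengths are in mm, angles in rad, forces in N, time in s.
With the tool pointing down it reaches from about 350 to 975 mm from the base axis. Payload 7.1 kg.
Tool frame: the origin (TCP) lies at the centre of the arm's flange, where the gripper is bolted on; the fingertips stand 182 mm ahead of it and the grasp point (between the pads) lies 163 mm ahead of it; z points along the fingers, y is the line along which they close (so a half turn about z gives the same grasp; the last joint's range is limited). The gripper opens to 88 mm and grips with 3 to 60 N. Pads are 20 mm wide; open, the fingers measure 115 mm over their backs; the gripper's body (75 mm by 178 mm) begins 61 mm behind the grasp point.
Start: joints at [-1.271, 0.423, 1.63, -0, 1.089, -0.019], TCP at [195.91, -593.486, 404.675] pointing down, gripper open.
Joint ranges: [-3, 3], [-0.9, 2.11], [0.09, 2.58], [-1.31, 4.45], [0.11, 2.69], [-2.54, 2.54]. Speed limits (rad/s): [2.39, 2.39, 3.01, 3.14, 3.14, 3.14].

## Interface

Orientations are given as a rotation vector (axis times angle).
In Python, from workcell import readout, get_image, ctrl gives the robot as it stands.
- The arm moves only by the tool step_arm, never from a script. Its argument "targets" is a list that holds one entry, the list of rows, each a list of 7 numbers: the shift along the world's x, y, z as a fraction of full scale, then the turn, a rotation vector about the world's x, y, z as a fraction of full scale, then the opening, from 0 (shut) to 1 (fully open). In form: [[[dx, dy, dz, wx, wy, wz, claw], ...]]. A call has exactly 5 rows; each row shifts and turns the commanded pose from where the row before left it; what a row does not reach is not made up. Full scale, the value 1, is 0.05 m for a shift and 4 degrees for a turn. A row lasts 1/8 s, in which the tool goes at most 62.5 mm and 10.7 degrees, less where a joint would pass 70% of its speed; a pose out of reach is approached as far as the arm can. A call with a number of a shift or a turn outside -1 to 1 is refused whole. A call with a gripper value outside its range is refused whole. The fingers move at their own pace and stop on an object; the grip force is fixed at half the most. Time passes only in rows, so rows that do not move let the fingers close, or fill a call up. It gives the time, the measured TCP pose, the force, the opening and the grip force at its end, in the units of the state.
- readout.get_obs(): the state, without advancing time (a new reading comes with each control period).
- get_image(name): name is "scene" or "side" or "wrist"; returns a dict with "pixels" (384x512x3 uint8, red, green, blue), "intrinsics" (3x3 intrinsics, pixels), "k1" (the pictures are not rectified: a ray, as slopes to the right and down, at radius r is drawn at 1 + k1 r^2 times it, then the intrinsics apply), "extrinsics" (4x4, takes a point from world to camera coordinates). Camera axes: x right, y down, z forward; pixel columns grow to the right and rows downward; lengths in mm; the calibration is good to about 2 mm. A picture is of the moment at which its call begins. There is no depth.
- ctrl.close_job(): hands the job in; it is judged then, once.
The state is a dict: "t": time; "qpos": joint angles; "qvel": joint speeds; "joint_torque": joint torques, N m; "ee_pos": TCP position; "orientation": TCP orientation; "ft_force": force on the tool from outside, world axes, zero at the start; "moment": the same for the moment, N m; "width": finger opening in mm; "grasp_force": force on a finger pad.
Only numpy, scipy, OpenCV 4.12 (cv2) and the standard library are available. Lean on these libraries where they do the work, as an engineer would, in place of code of your own. Each camera call takes 0.05 s, during which the arm holds its last target. There are 200 camera calls.

## Task

Stack all the ticket pads flat, one on another, on the grey counting tray and tap the stack home against both metal fences of its corner until all the edges are flush. Then take the reading pen from its stand and, with its tip down in the tray's groove, draw it slowly (2 to 3 cm a second) along the whole groove: from the end beside the left fence, along the front, round the bend and on to the far end of the right-hand leg. Put the pen back upright in its stand, leave the stack flush in the corner, and leave the narrow stub pad and the other things on the desk alone.

Things in the scene. Friction and masses are not known exactly. Their poses are not given: they have to be found in the camera images.
- tray: Fixed grey counting tray: plate 12 mm thick, from x=-85 to 55 mm and y=-75 to 75 mm about its origin (on the desk), z up; x points roughly away from the robot (yaw within 0.25), y to the left. Two metal fences stand on its far left corner; an L-shaped groove runs round the place of the stack, in front of it and on its right.
- tray_corner (a point): Inner corner of the fences, on the plate's top (12 mm over the desk), tray frame (47, 67, 12) mm, axes as the tray. Fences 8 mm thick, 40 mm high over the plate: the far one runs 82 mm from here to -y, the left one 48 mm to -x. A pad home in the corner has its centre at (-28, -46) mm from here, long side along y; all else is open.
- groove_start (a point): On the groove's floor near its left end, where the pen's run begins; tray frame (-30, 45, 4) mm. The groove is 20 mm wide, 8 mm deep (floor 4, rim 12 mm over the desk): front leg on the line x=-30 mm from y=60 to -45 mm, right leg on the line y=-45 mm from x=-30 to 50 mm.
- groove_mid1 (a point): Point on the groove's floor midway along the front leg, tray frame (-30, +1, 4) mm.
- groove_bend (a point): Point on the groove's floor at the bend, tray frame (-30, -45, 4) mm.
- groove_mid2 (a point): Point on the groove's floor midway along the right leg, tray frame (+3, -45, 4) mm.
- groove_end (a point): Point on the groove's floor near the far end of the right leg, tray frame (+39, -45, 4) mm: the pen's run ends here.
- stand: Fixed black pen stand, block 64 x 64 x 45 mm high with an upright through hole of 17 mm diameter in its middle; origin at the centre of its underside.
- reading_pen: Loose reading pen, upright in the stand, 108 mm long, 90 g; origin at its tip, z up along it. Steel stem 12 mm diameter (7 mm at the tip) from 0 to 40 mm, grey grip 24 mm diameter from 40 to 98 mm, black head 34 mm diameter from 98 to 108 mm. Seated, the grip's shoulder rests on the stand's top, the tip 5 mm above the desk.
- pen_tip (a point): The pen's tip (its origin).
- pen_grip (a point): Point on the pen's axis 75 mm above its tip, a good height to hold it.
- stub_pad: Bystander, loose: narrow pale green pad of stubs, 23 x 78 x 13 mm; not a ticket pad, leave it alone.
- masking_tape: Bystander, loose: roll of tape lying flat, 100 mm across, 25 mm high.
- glue_stick: Bystander, loose: glue stick standing, 27 mm diameter, 92 mm high.
- pad0: Ticket pad, turquoise, banded, 56 x 92 mm and 9 mm thick (35 g), lying flat; origin at the centre of its underside, x across the 56 mm side, y along the 92 mm side. Two to four of the pads are there in a run; an absent one reads None.
- pad1: Ticket pad, turquoise, banded, 56 x 92 mm and 9 mm thick (35 g), lying flat; origin at the centre of its underside, x across the 56 mm side, y along the 92 mm side. Two to four of the pads are there in a run; an absent one reads None.
- pad2: Ticket pad, turquoise, banded, 56 x 92 mm and 9 mm thick (35 g), lying flat; origin at the centre of its underside, x across the 56 mm side, y along the 92 mm side. Two to four of the pads are there in a run; an absent one reads None.
- pad3: Ticket pad, turquoise, banded, 56 x 92 mm and 9 mm thick (35 g), lying flat; origin at the centre of its underside, x across the 56 mm side, y along the 92 mm side. Two to four of the pads are there in a run; an absent one reads None.
Mind the look-alikes: they are no part of the job. What is shaped like the pad0 but blue is not meant.

How it is judged:
By the outcome, as a careful person would: the job done as asked, in the order asked, and still so for the second after the job is handed in, with the robot touching nothing.
Of pad0, pad1, pad2, pad3 only 2 to 4 are there at a start; the rules pass over those that are not, and their reading is None.
At some moment in a run one of pad0, pad1, pad2, pad3 may be knocked a few centimetres aside while the robot is not near it.
It also fails if it takes over 210 s, if anything falls off the work surface, if the arm or the gripper's body presses on something with over 40 N, if the wrist force passes 120 N, or if a joint passes its speed limit or range.

## Working session

There is one attempt and no reset: what is moved stays moved. The work goes in short steps, Python scripts to look and compute and a tool call to move; the robot and the scene stay as the last step left them, time stands still between calls to the robot, and variables do not carry over. Pictures are saved under pics/ and viewed, at most 14 in all, crops included, and the job is handed in when it is done.

Besides the shell and the picture viewer there is one more tool, called after "Call:" as name(argument=value, ...) on one line, values as JSON. step_arm: Moves the arm, as the interface text tells. Shift numbers are shares of 0.05 m and turn numbers shares of 4 degrees, none past 1 either way. Its arguments: {"type":"object","properties":{"targets":{"type":"array"}},"required":["targets"]}

```bash
ls; mkdir -p pics
python3 - <<'E'
from workcell import readout,get_image,ctrl
import cv2,numpy as np,pickle
o=readout.get_obs();print({k:np.round(v,3) for k,v in o.items()})
d={}
for n in("scene","side","wrist"):
    im=get_image(n);d[n]=im
    cv2.imwrite(f"pics/{n}0.png",cv2.resize(im["pixels"][:,:,::-1],(800,600),interpolation=cv2.INTER_CUBIC))
    print(n,im["k1"],np.round(im["intrinsics"],1).tolist(),np.round(im["extrinsics"],3).tolist())
pickle.dump(d,open("im0.pkl","wb"))
E
```

```text
pics
{'t': np.float64(0.0), 'qpos': array([-1.271,  0.424,  1.631, -0.   ,  1.089, -0.019]), 'qvel': array([ 0.002, -0.   , -0.001, -0.   ,  0.001,  0.   ]), 'joint_torque': array([-1.0000e-03, -5.4463e+01, -2.7367e+01,  6.4000e-02,  2.3000e-02,
       -0.0000e+00]), 'ee_pos': array([ 195.818, -593.22 ,  403.912]), 'orientation': array([-3.1  , -0.498,  0.   ]), 'ft_force': array([ 0.744, -0.248,  0.568]), 'moment': array([-0.016,  0.017, -0.03 ]), 'grasp_force': np.float64(0.0), 'width': np.float64(87.843)}
scene -0.0315612547951357 [[486.7, 0.0, 250.9], [0.0, 486.7, 183.5], [0.0, 0.0, 1.0]] [[-0.619, -0.785, -0.02, 357.368], [-0.456, 0.38, -0.804, 289.017], [0.639, -0.489, -0.594, 1267.576], [0.0, 0.0, 0.0, 1.0]]
side -0.039307602041398756 [[499.4, 0.0, 258.0], [0.0, 499.4, 186.1], [0.0, 0.0, 1.0]] [[0.306, 0.952, -0.014, -198.096], [0.68, -0.229, -0.697, -286.681], [-0.666, 0.203, -0.717, 2286.099], [0.0, 0.0, 0.0, 1.0]]
wrist -0.04017741154529654 [[327.4, 0.0, 259.5], [0.0, 327.4, 192.7], [0.0, 0.0, 1.0]] [[0.313, -0.95, -0.001, -624.994], [-0.907, -0.299, 0.295, -35.944], [-0.281, -0.092, -0.955, 390.512], [0.0, 0.0, 0.0, 1.0]]
```

View pics/scene0.png

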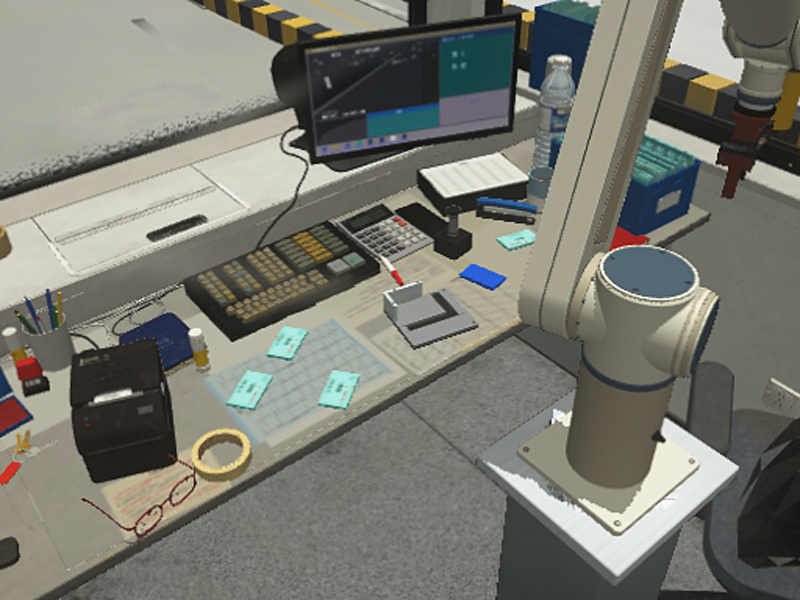

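View pics/side0.png

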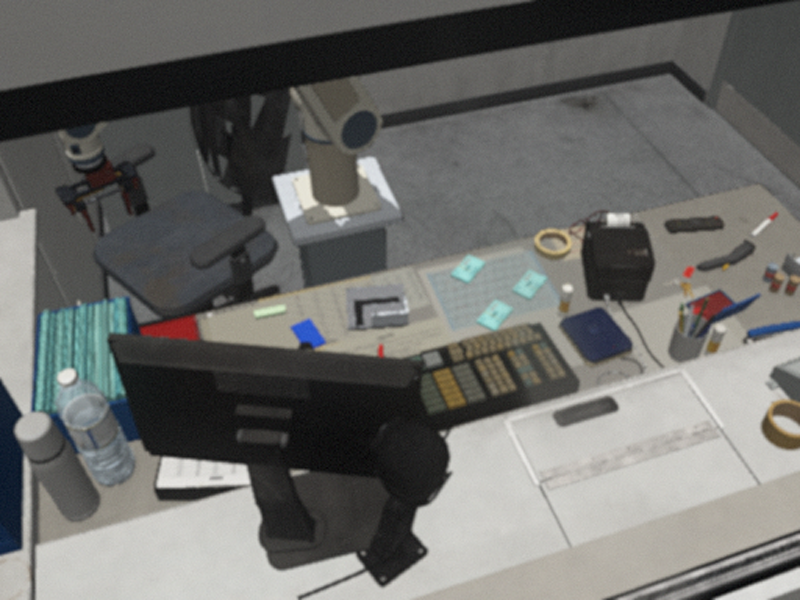

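The scene view shows turquoise pads at about (248,390), (287,343) and (339,389), and another turquoise thing at (517,239). The blue look-alike is at (483,277), the tray at (430,310), and the stand with pen at (453,235). In the side view the pads are at (468,268), (530,284) and (494,314), and the stub is pale green at (268,311).

```bash
cat > h.py <<'E'
import cv2,numpy as np,pickle
def dist(im): return np.array([im["k1"],0,0,0,0.])
def proj(im,P):
    P=np.atleast_2d(P).astype(float);E=im["extrinsics"]
    c=P@E[:3,:3].T+E[:3,3];s=c[:,:2]/c[:,2:]
    r2=(s**2).sum(1,keepdims=True);s=s*(1+im["k1"]*r2);K=im["intrinsics"]
    return s*[K[0,0],K[1,1]]+[K[0,2],K[1,2]]
def unproj(im,uv,z):
    uv=np.atleast_2d(uv).astype(float);E=im["extrinsics"]
    s=cv2.undistortPoints(uv.reshape(-1,1,2),im["intrinsics"],dist(im)).reshape(-1,2)
    d=np.c_[s,np.ones(len(s))]@E[:3,:3];o=-E[:3,:3].T@E[:3,3]
    return o+d*((z-o[2])/d[:,2])[:,None]
def turq(im):
    h=cv2.cvtColor(im["pixels"],cv2.COLOR_RGB2HSV)
    return cv2.inRange(h,(76,50,120),(98,255,255))
def ortho(im,x0,x1,y0,y1,z,s=1.0):
    "top view at plane z: rows = x descending, cols = y descending, s px/mm"
    X,Y=np.meshgrid(np.arange(x1,x0,-1/s),np.arange(y1,y0,-1/s),indexing="ij")
    uv=proj(im,np.c_[X.ravel(),Y.ravel(),np.full(X.size,z)]).astype(np.float32).reshape(*X.shape,2)
    return cv2.remap(im["pixels"],uv[...,0],uv[...,1],cv2.INTER_LINEAR)
def pads(im,z=9,amin=60):
    m=cv2.morphologyEx(turq(im),cv2.MORPH_CLOSE,np.ones((5,5)))
    for c in cv2.findContours(m,cv2.RETR_EXTERNAL,cv2.CHAIN_APPROX_NONE)[0]:
        if cv2.contourArea(c)<amin: continue
        P=unproj(im,c.reshape(-1,2),z)[:,:2].astype(np.float32)
        (cx,cy),(a,b),t=cv2.minAreaRect(P)
        if a>b:a,b=b,a;t+=90
        t=(t+90)%180-90
        print("px",c.reshape(-1,2).mean(0).round(),"ctr",round(cx),round(cy),"size",round(a),round(b),"yaw of x axis",round(t,1))
E
python3 - <<'E'
from h import *
d=pickle.load(open("im0.pkl","rb"))
for n in("scene","side"):print(n);pads(d[n])
s=1/1.5625
sc=d["scene"]
for nm,p,z in(("stand top",(453,235),45),("penhead",(453,210),113),("tape",(221,453),25),("glue base",(200,368),0),("blue",(483,277),9)):
    print(nm,unproj(sc,np.array(p)*s,z).round())
sd=d["side"]
for nm,p,z in(("stub",(268,311),13),("blue",(308,333),9),("tape",(552,242),25),("gluebase",(566,312),0)):
    print(nm,unproj(sd,np.array(p)*s,z).round())
a=cv2.resize(sc["pixels"][120:230,230:360],(800,600)[:2],interpolation=cv2.INTER_CUBIC)
o=ortho(sc,450,850,-450,150,12,1.3)
cv2.imwrite("pics/crop1.png",a[:,:,::-1]);cv2.imwrite("pics/ortho1.png",o[:,:,::-1])
E
```

```text
scene
px [217. 249.] ctr 416 253 size 58 96 yaw of x axis 37.8
px [160. 250.] ctr 519 381 size 58 96 yaw of x axis 36.3
px [184. 219.] ctr 589 256 size 57 97 yaw of x axis 35.0
px [330. 153.] ctr 560 -368 size 59 92 yaw of x axis -10.2
px [422. 101.] ctr 586 -979 size 149 287 yaw of x axis 29.2
side
px [316. 202.] ctr 601 251 size 53 92 yaw of x axis 36.0
px [ 51. 226.] ctr 397 -732 size 209 326 yaw of x axis 87.4
px [339. 181.] ctr 532 378 size 54 94 yaw of x axis 37.2
px [299. 172.] ctr 429 249 size 56 90 yaw of x axis 35.3
stand top [[ 630. -222.   45.]]
penhead [[ 630. -219.  113.]]
tape [[400. 502.  25.]]
glue base [[641. 423.   0.]]
blue [[ 501. -196.    9.]]
stub [[ 415. -279.   13.]]
blue [[ 515. -200.    9.]]
tape [[421. 493.  25.]]
gluebase [[644. 429.   0.]]
```

View pics/crop1.png

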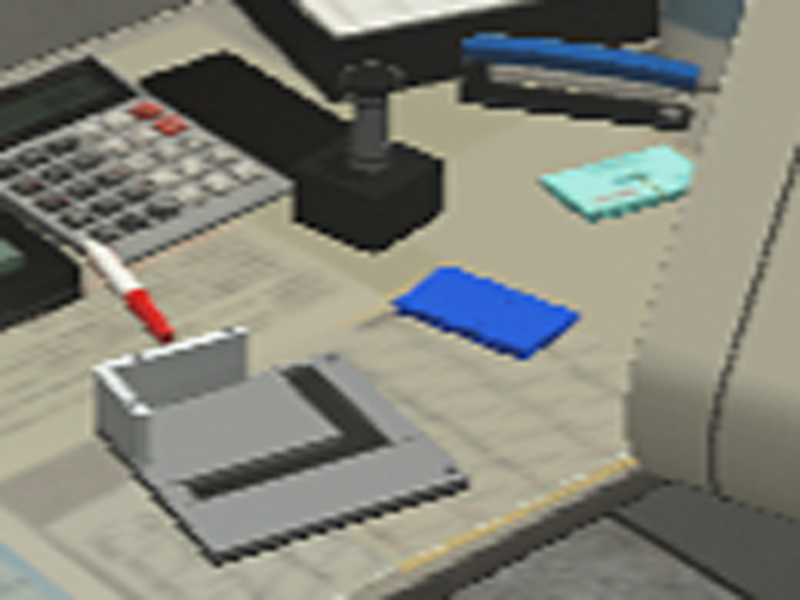

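Candidates: four turquoise 56x92 pads, in scene pixels (512 wide) at (217,249), (160,250), (184,219) and (330,153). The last is confirmed turquoise and 59x92 in the crop. The blue pad at crop (487,310) has the wrong colour, and the pale green stub at (415,-279) mm is too narrow, so I leave both alone. The crop also shows the tray with its groove and fences, and the stand with the pen upright.

Run:
```python
from h import *
from scipy.spatial.transform import Rotation as R
d=pickle.load(open("im0.pkl","rb"));w=d["wrist"];E=w["extrinsics"]
c=-E[:3,:3].T@E[:3,3];Rt=R.from_rotvec([-3.1,-0.498,0]).as_matrix()
print("cam",c.round(),"in tool",(Rt.T@(c-[195.8,-593.2,403.9])).round(1));print("tool axes\n",Rt.round(3),"\ncam axes in tool\n",(E[:3,:3]@Rt).round(3))
f=lambda x,y:(230+x*130/800,120+y*110/600)
for nm,p,z in(("frontleft",(218,562),0),("frontright",(468,482),12),("fence corner top",(97,370),52),("g start",(200,490),12),("bend",(345,440),4)):
    print(nm,unproj(d["scene"],f(*p),z).round())
```

```text
cam [ 273. -568.  383.] in tool [80.6  0.6 20.5]
tool axes
 [[ 0.95   0.313 -0.   ]
 [ 0.313 -0.95   0.002]
 [ 0.    -0.002 -1.   ]] 
cam axes in tool
 [[-0.     1.    -0.001]
 [-0.955 -0.001 -0.296]
 [-0.296  0.001  0.955]]
frontleft [[421.  66.   0.]]
frontright [[383. -69.  12.]]
fence corner top [[547.  43.  52.]]
g start [[465.  42.  12.]]
bend [[460. -53.   4.]]
```

Call:
step_arm(targets=[[[0.4,0.59,0,0,0,0.95,1],[0.4,0.59,0,0,0,0.95,1],[0.4,0.59,0,0,0,0.95,1],[0.4,0.59,0,0,0,0.95,1],[0.4,0.59,0,0,0,0.95,1]]])

```text
t: 0.78
ee_pos: [296.4, -444.9, 404.5]
orientation: [-2.976, -1.007, 0.0]
ft_force: [0.5, -0.8, -0.3]
width: 88.0
grasp_force: 0.0
```

Call:
step_arm(targets=[[[0.4,0.59,0,0,0,0.95,1],[0.4,0.59,0,0,0,0.95,1],[0.4,0.59,0,0,0,0.95,1],[0.4,0.59,0,0,0,0.95,1],[0.4,0.59,0,0,0,0.95,1]]])

```text
t: 1.4
ee_pos: [396.4, -297.4, 404.6]
orientation: [-2.769, -1.484, 0.0]
ft_force: [0.8, -1.0, 0.4]
width: 87.8
grasp_force: 0.0
```

Call:
step_arm(targets=[[[0.4,0.59,0,0,0,0.95,1],[0.4,0.59,0,0,0,0.95,1],[0.4,0.59,0,0,0,0.95,1],[0.4,0.59,0,0,0,0.95,1],[0.4,0.59,0,0,0,0.95,1]]])

```text
t: 2.02
ee_pos: [496.4, -149.9, 404.5]
orientation: [-2.486, -1.921, 0.0]
ft_force: [0.3, 0.4, -1.0]
width: 88.2
grasp_force: 0.0
```

```bash
cat >> h.py <<'E'
def snap(name,save):
    from workcell import get_image,readout
    im=get_image(name);pickle.dump(im,open(save+".pkl","wb"))
    o=readout.get_obs();print("t",o["t"],"tcp",np.round(o["ee_pos"],1),"rv",np.round(o["orientation"],3),"yaw_toolY",ydir(o))
    return im
def ydir(o):
    m=cv2.Rodrigues(np.array(o["orientation"]))[0];return round(float(np.degrees(np.arctan2(m[1,1],m[0,1]))),2)
E
python3 - <<'E'
from h import *
im=snap("wrist","w1");pads(im)
cv2.imwrite("pics/w1.png",cv2.resize(im["pixels"][:,:,::-1],(800,600),interpolation=cv2.INTER_CUBIC))
E
```

```text
t 2.075 tcp [ 498.1 -147.7  404.7] rv [-2.482 -1.925 -0.003] yaw_toolY -14.4
px [349. 304.] ctr 567 -367 size 17 32 yaw of x axis -29.8
px [334. 290.] ctr 552 -346 size 22 50 yaw of x axis -10.8
```

View pics/w1.png

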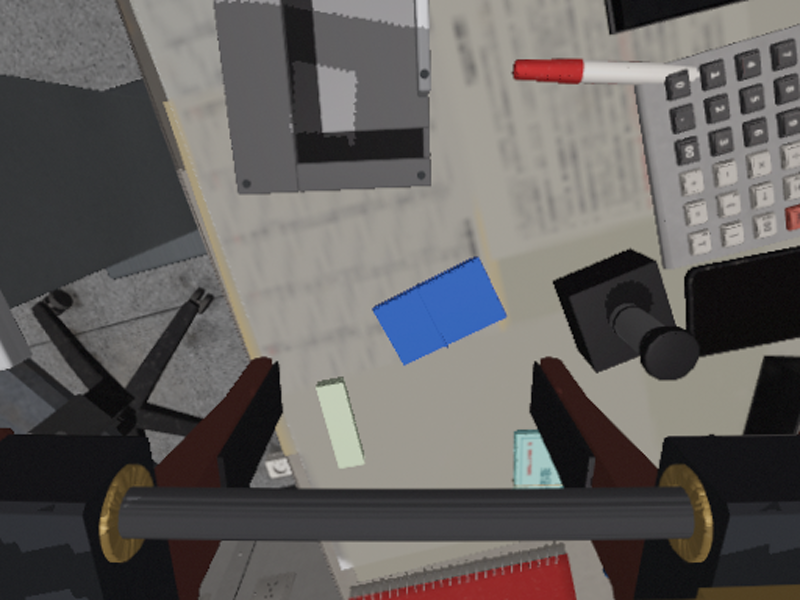

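The wrist view shows the tray at the top, (215-432, 0-193), with its right groove leg clear. The blue pad is at (440,310), the stub at (340,420), the pen and stand at (630,320), and the edge of pad 4 at (540,460) behind a finger. Next I look at the tray, then at the left-hand pads.

Call:
step_arm(targets=[[[0,0.3,0,0,0,0,1],[0,0.4,0,0,0,0,1],[0,0.4,0,0,0,0,1],[0,0.2,0,0,0,0,1],[0,0,0,0,0,0,1]]])

```text
t: 2.7
ee_pos: [495.6, -85.8, 404.7]
orientation: [-2.488, -1.919, 0.0]
ft_force: [-0.5, 0.3, -0.2]
width: 87.7
grasp_force: 0.0
```

Run:
```python
from h import *
im=snap("wrist","w2")
cv2.imwrite("pics/w2.png",cv2.resize(im["pixels"][0:288,90:474,::-1],(800,600),interpolation=cv2.INTER_CUBIC))
```

```text
t 2.75 tcp [495.7 -86.1 404.7] rv [ 2.488  1.918 -0.   ] yaw_toolY -14.73
```

View pics/w2.png

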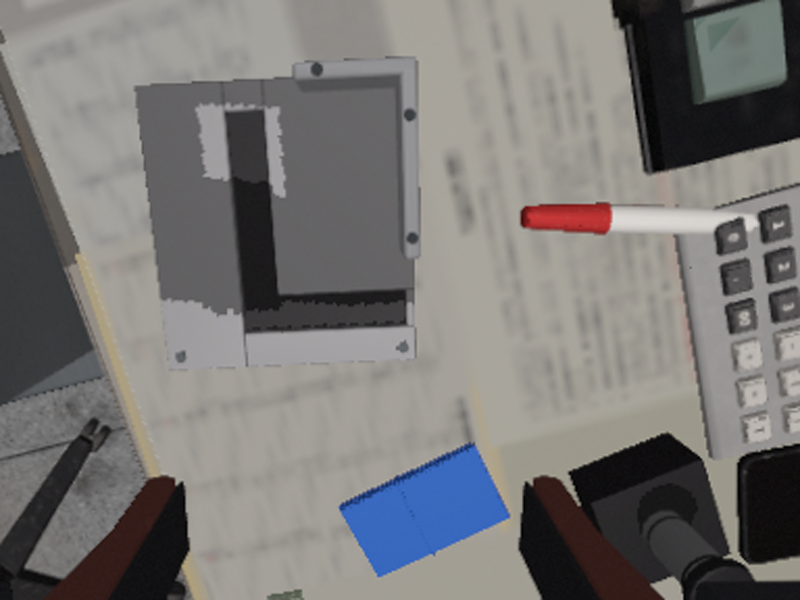

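Call:
step_arm(targets=[[[0.1,0.8,0,0,0,0.9,1],[0.1,0.8,0,0,0,0.9,1],[0.1,0.8,0,0,0,0.9,1],[0.1,0.8,0,0,0,0.9,1],[0,0.8,0,0,0,0.9,1]]])

```text
t: 3.38
ee_pos: [516.4, 114.6, 404.7]
orientation: [2.156, 2.285, 0.0]
ft_force: [1.4, 0.3, 0.1]
width: 87.9
grasp_force: 0.0
```

Call:
step_arm(targets=[[[0,0.6,0,0,0,1,1],[0,0.5,0,0,0,1,1],[0,0.4,0,0,0,1,1],[0,0.2,0,0,0,1,1],[0,0,0,0,0,1,1]]])

```text
t: 4.0
ee_pos: [516.1, 199.4, 404.6]
orientation: [1.723, 2.627, -0.0]
ft_force: [1.0, -0.5, 0.3]
width: 87.6
grasp_force: 0.0
```

Run:
```python
from h import *
im=snap("wrist","w3");pads(im)
cv2.imwrite("pics/w3.png",cv2.resize(im["pixels"][:,:,::-1],(800,600),interpolation=cv2.INTER_CUBIC))
```

```text
t 4.05 tcp [516.1 199.  404.6] rv [ 1.72   2.629 -0.   ] yaw_toolY 23.61
px [341. 145.] ctr 594 255 size 53 89 yaw of x axis 35.3
px [199.  86.] ctr 420 252 size 54 90 yaw of x axis 38.0
px [337.  14.] ctr 526 377 size 10 29 yaw of x axis 36.8
px [339.  31.] ctr 531 367 size 55 61 yaw of x axis 34.6
```

View pics/w3.png

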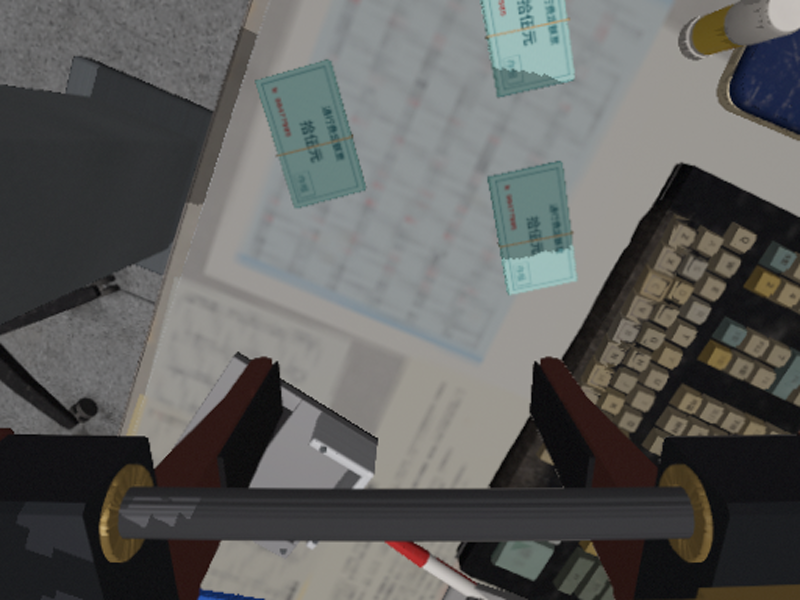

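The w2 crop shows the whole tray: plate corners at (137,88), (168,370) and (416,357), the fence's outer top corner at (417,58), the groove's outer bend corner at (245,332). In w3, pad A is at (311,135), B at (533,228), and C is cut off at (530,45).

Run:
```python
from h import *
from scipy.optimize import least_squares
im=pickle.load(open("w2.pkl","rb"))
uv=np.array([(137,88),(168,370),(416,357),(417,58),(225,110),(245,332),(278,295),(420,255)])/2.0833+[90,0]
M=np.array([(-85,75,12),(-85,-75,12),(55,-75,12),(55,75,52),(-40,60,12),(-40,-55,12),(-20,-35,12),(55,-15,52)])
def W(p,M):
    c,s=np.cos(p[2]),np.sin(p[2]);return np.c_[p[0]+c*M[:,0]-s*M[:,1],p[1]+s*M[:,0]+c*M[:,1],M[:,2]]
r=least_squares(lambda p:(proj(im,W(p,M))-uv).ravel(),[484,-28,-.25],loss="soft_l1")
print(r.x,np.degrees(r.x[2]),(proj(im,W(r.x,M))-uv).round(1).tolist())
for n,p in dict(corner=(47,67,12),home=(19,21,12),start=(-30,45,4),bend=(-30,-45,4),end=(39,-45,4),drop=(-3,11,12)).items():print(n,W(r.x,np.array([p])).round(1))
```

```text
[ 4.89071391e+02 -1.99128910e+01 -2.11476431e-01] -12.116706972040612 [[-1.9, -2.0], [0.3, 0.5], [0.3, 1.4], [0.4, -2.2], [-0.3, 0.2], [-0.2, 0.2], [-0.2, -0.1], [0.8, 1.5]]
corner [[549.1  35.7  12. ]]
home [[512.1  -3.4  12. ]]
start [[469.2  30.4   4. ]]
bend [[450.3 -57.6   4. ]]
end [[517.8 -72.1   4. ]]
drop [[488.4  -8.5  12. ]]
```

```bash
cat >> h.py <<'E'
def W(p,M):
    M=np.atleast_2d(M);c,s=np.cos(p[2]),np.sin(p[2]);return np.c_[p[0]+c*M[:,0]-s*M[:,1],p[1]+s*M[:,0]+c*M[:,1],M[:,2]]
E
python3 - <<'E'
from h import *
from scipy.optimize import least_squares
from scipy.ndimage import map_coordinates
S=[((-85,75,12),(-85,-75,12)),((-85,-75,12),(55,-75,12)),((-85,75,12),(-5,75,12)),((-40,60,12),(-40,-55,12)),((-20,60,12),(-20,-35,12)),((-40,-55,12),(50,-55,12)),((-20,-35,12),(50,-35,12)),
((-1,75,52),(55,75,52)),((55,75,52),(55,-15,52)),((47,67,52),(47,-15,52)),((-1,67,52),(47,67,52)),((-1,67,52),(-1,75,52)),((47,-15,52),(55,-15,52)),((55,-75,12),(55,-25,12))]
P=np.vstack([np.linspace(a,b,40) for a,b in S])
seg=np.repeat(np.arange(len(S)),40)
ims=[pickle.load(open(f"{n}.pkl","rb")) for n in("w1","w2")]+[pickle.load(open("im0.pkl","rb"))["scene"]]
D=[cv2.distanceTransform(255-cv2.Canny(cv2.cvtColor(i["pixels"],cv2.COLOR_RGB2GRAY),40,100),cv2.DIST_L2,5) for i in ims]
def res(p,ks):
    out=[]
    for k in ks:
        uv=proj(ims[k],W(p,P));out.append(map_coordinates(D[k],[uv[:,1],uv[:,0]],order=1,mode="nearest"))
    return np.minimum(np.concatenate(out),8)
for ks in([1],[0,1],[2],[0,1,2]):
    best=min((least_squares(res,[489+a,-20+b,-.21+c],args=(ks,),loss="soft_l1",f_scale=1,diff_step=1e-4) for a in(-4,0,4) for b in(-4,0,4) for c in(-.03,0,.03)),key=lambda r:r.cost)
    print(ks,best.x.round(3),best.cost.round(1))
    if ks==[1]:
        r=res(best.x,ks);print([round(r[seg==i].mean(),1) for i in range(len(S))])
        b=best.x;v=cv2.resize(ims[1]["pixels"][20:200,130:310,::-1],(600,600),interpolation=cv2.INTER_CUBIC)
        for a,c in S:
            q=((proj(ims[1],W(b,np.array([a,c])))-[130,20]+.5)*600/180).astype(int);cv2.line(v,tuple(map(int,q[0])),tuple(map(int,q[1])),(0,0,255),1)
        cv2.imwrite("pics/ov.png",v)
E
```

```text
[1] [ 4.89003e+02 -1.97700e+01 -2.09000e-01] 322.6
[np.float32(1.8), np.float32(5.7), np.float32(0.3), np.float32(0.3), np.float32(0.3), np.float32(0.3), np.float32(0.3), np.float32(1.0), np.float32(0.5), np.float32(0.3), np.float32(0.4), np.float32(0.4), np.float32(0.7), np.float32(0.4)]
[0, 1] [ 4.88979e+02 -1.97390e+01 -2.10000e-01] 1192.5
[2] [ 4.86175e+02 -1.91710e+01 -2.02000e-01] 76.8
[0, 1, 2] [ 4.88919e+02 -1.97390e+01 -2.10000e-01] 1300.1
```

View pics/ov.png

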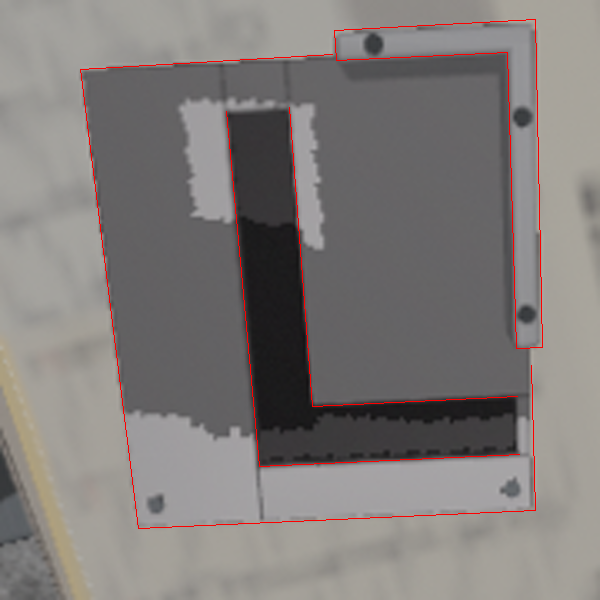

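The overlay sits on every tray edge, groove included, so the tray pose is (489.0, -19.8) mm with yaw -12°. Now pad A.

Call:
step_arm(targets=[[[-0.38,0.21,-0.5,0,0,0.73,1],[-0.38,0.21,-0.5,0,0,0.73,1],[-0.38,0.21,-0.5,0,0,0.73,1],[-0.38,0.21,-0.5,0,0,0.73,1],[-0.38,0.21,-0.5,0,0,0.73,1]]])

```text
t: 4.68
ee_pos: [420.7, 251.4, 279.1]
orientation: [1.38, 2.822, 0.001]
ft_force: [0.7, 0.5, -0.7]
width: 88.0
grasp_force: 0.0
```

Call:
step_arm(targets=[[[0,0,-0.6,0,0,0,1],[0,0,-0.5,0,0,0,1],[0,0,-0.4,0,0,0,1],[0,0,-0.3,0,0,0,1],[0,0,-0.11,0,0,0,1]]])

```text
t: 5.3
ee_pos: [421.0, 251.3, 183.5]
orientation: [-1.381, -2.821, 0.001]
ft_force: [0.1, -0.6, -0.4]
width: 87.8
grasp_force: 0.0
```

Call:
step_arm(targets=[[[0,0,0,0,0,0,1],[0,0,0,0,0,0,0],[0,0,0,0,0,0,0],[0,0,0,0,0,0,0],[0,0,0,0,0,0,0]]])

```text
t: 5.92
ee_pos: [421.0, 251.6, 184.5]
orientation: [1.38, 2.822, 0.001]
ft_force: [0.1, 0.0, 2.1]
width: 55.1
grasp_force: 30.0
```

Call:
step_arm(targets=[[[0,0,0.3,0,0,0,0],[0,0,0.5,0,0,0,0],[0,0,0.5,0,0,-1,0],[0,0,0.5,0,0,-1,0],[0,0,0.5,0,0,-1,0]]])

```text
t: 6.55
ee_pos: [420.7, 251.4, 300.9]
orientation: [1.671, 2.66, 0.001]
ft_force: [1.0, 0.3, -0.9]
width: 55.1
grasp_force: 30.0
```

Call:
step_arm(targets=[[[0.133,-0.52,0,0,0,-0.95,0],[0.133,-0.52,0,0,0,-0.95,0],[0.133,-0.52,0,0,0,-0.95,0],[0.133,-0.52,0,0,0,-0.95,0],[0.133,-0.52,0,0,0,-0.95,0]]])

```text
t: 7.18
ee_pos: [454.2, 120.7, 300.1]
orientation: [2.087, 2.348, 0.001]
ft_force: [0.3, 0.4, -0.5]
width: 55.0
grasp_force: 30.0
```

Call:
step_arm(targets=[[[0.133,-0.52,0,0,0,-0.95,0],[0.133,-0.52,0,0,0,-0.95,0],[0.133,-0.52,0,0,0,-0.95,0],[0.133,-0.52,0,0,0,-0.95,0],[0.133,-0.52,0,0,0,-0.95,0]]])

```text
t: 7.8
ee_pos: [487.4, -9.4, 300.1]
orientation: [2.446, 1.971, 0.001]
ft_force: [0.5, 0.3, -0.8]
width: 54.7
grasp_force: 30.0
```

Run:
```python
from h import *
im=snap("wrist","w4");pads(im)
for n in("scene","side"): print(n);pads(snap(n,n+"4"))
cv2.imwrite("pics/w4.png",cv2.resize(im["pixels"][:,:,::-1],(800,600),interpolation=cv2.INTER_CUBIC))
```

```text
t 7.85 tcp [488.3 -11.3 300.2] rv [2.448e+00 1.966e+00 1.000e-03] yaw_toolY -12.45
px [260. 247.] ctr 476 -60 size 93 149 yaw of x axis -12.4
scene
t 7.9 tcp [487.9 -10.1 300.1] rv [2.446e+00 1.970e+00 2.000e-03] yaw_toolY -12.31
px [160. 250.] ctr 518 381 size 58 96 yaw of x axis 36.3
px [183. 219.] ctr 590 256 size 55 97 yaw of x axis 35.1
px [265. 173.] ctr 611 -100 size 71 73 yaw of x axis -12.1
px [411.  96.] ctr 711 -958 size 233 368 yaw of x axis 86.3
side
t 7.95 tcp [487.5  -9.2 299.9] rv [2.445e+00 1.972e+00 1.000e-03] yaw_toolY -12.21
px [316. 202.] ctr 602 252 size 53 92 yaw of x axis 35.1
px [ 51. 226.] ctr 395 -733 size 209 330 yaw of x axis 86.7
px [339. 182.] ctr 531 378 size 52 94 yaw of x axis 35.7
```

View pics/w4.png

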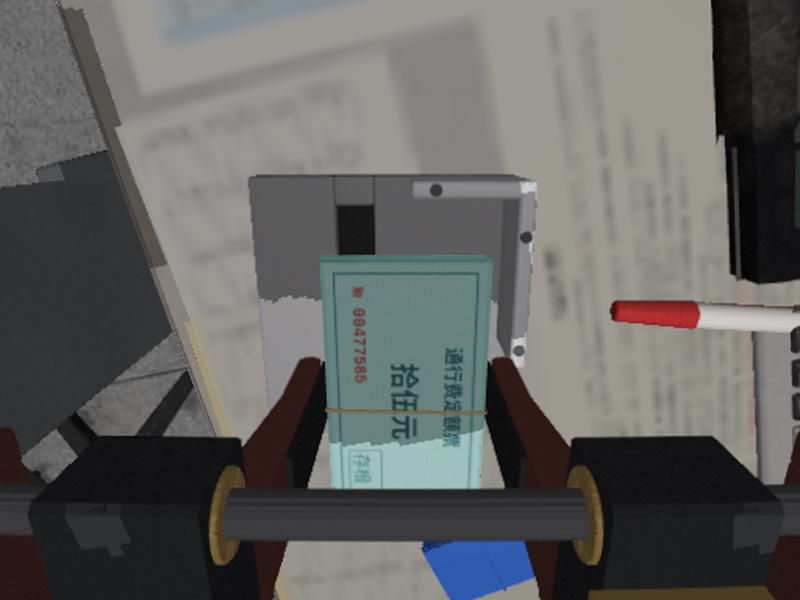

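Pad A is held square at (405,370), long side along tray y, with the fences clear. Now I lower it, release with a small opening, and go for B.

Call:
step_arm(targets=[[[0,0,-0.7,0,0,0,0],[0,0,-0.6,0,0,0,0],[0,0,-0.45,0,0,0,0],[0,0,-0.2,0,0,0,0],[0,0,-0.1,0,0,0,0]]])

```text
t: 8.57
ee_pos: [487.4, -8.0, 196.7]
orientation: [-2.443, -1.975, 0.0]
ft_force: [-0.4, -0.9, 0.3]
width: 54.7
grasp_force: 30.0
```

Call:
step_arm(targets=[[[0,0,0,0,0,0,0],[0,0,0,0,0,0,0.72],[0,0,0,0,0,0,0.72],[0,0,0,0,0,0,0.72],[0,0,0,0,0,0,0.72]]])

```text
t: 9.2
ee_pos: [487.4, -8.5, 196.8]
orientation: [2.444, 1.974, 0.0]
ft_force: [-0.2, -0.1, 0.6]
width: 63.2
grasp_force: 0.0
```

Call:
step_arm(targets=[[[0,0,0.2,0,0,0,0.72],[0,0,0.4,0,0,0,0.72],[0,0,0.5,0,0,0,1],[0,0,0.5,0,0,0.85,1],[0,0,0.45,0,0,1,1]]])

```text
t: 9.82
ee_pos: [487.3, -8.5, 300.7]
orientation: [2.309, 2.13, 0.001]
ft_force: [-0.0, -0.5, 0.7]
width: 87.1
grasp_force: 0.0
```

Run:
```python
from h import *
im=snap("wrist","w5");pads(im,21)
```

```text
t 9.875 tcp [488.2  -8.5 303. ] rv [2.304 2.131 0.005] yaw_toolY -4.45
px [260. 189.] ctr 487 -8 size 54 90 yaw of x axis -12.2
```

Call:
step_arm(targets=[[[0.215,0.527,0,0,0,1,1],[0.215,0.527,0,0,0,1,1],[0.215,0.527,0,0,0,1,1],[0.215,0.527,0,0,0,1,1],[0.215,0.527,0,0,0,1,1]]])

```text
t: 10.5
ee_pos: [541.3, 124.1, 299.1]
orientation: [-1.905, -2.498, 0.0]
ft_force: [0.3, -0.0, -1.2]
width: 87.5
grasp_force: 0.0
```

Call:
step_arm(targets=[[[0.215,0.527,0,0,0,1,1],[0.215,0.527,0,0,0,1,1],[0.215,0.527,0,0,0,1,1],[0.215,0.527,0,0,0,1,1],[0.215,0.527,0,0,0,1,1]]])

```text
t: 11.12
ee_pos: [595.0, 255.9, 298.9]
orientation: [-1.442, -2.791, 0.001]
ft_force: [0.3, 0.1, -0.7]
width: 87.8
grasp_force: 0.0
```

Run:
```python
from h import *
im=snap("wrist","w6");pads(im)
for n in("scene","side"): print(n);pads(snap(n,n+"6"))
```

```text
t 11.175 tcp [596.1 258.5 299.3] rv [1.437 2.793 0.004] yaw_toolY 35.56
px [260. 187.] ctr 594 256 size 53 90 yaw of x axis 35.6
px [280.  31.] ctr 536 363 size 50 53 yaw of x axis -54.5
scene
t 11.225 tcp [595.5 257.1 299.1] rv [1.441e+00 2.791e+00 2.000e-03] yaw_toolY 35.36
px [159. 250.] ctr 518 381 size 58 96 yaw of x axis 36.1
px [184. 219.] ctr 590 256 size 54 96 yaw of x axis 35.8
px [270. 200.] ctr 493 -15 size 63 96 yaw of x axis -11.5
px [403.  95.] ctr 711 -955 size 239 368 yaw of x axis 86.3
side
t 11.275 tcp [594.8 255.8 298.9] rv [ 1.444  2.79  -0.   ] yaw_toolY 35.27
px [316. 202.] ctr 602 250 size 53 87 yaw of x axis 38.3
px [243. 195.] ctr 483 -7 size 60 94 yaw of x axis -9.7
px [ 51. 226.] ctr 395 -733 size 209 330 yaw of x axis 86.7
px [340. 182.] ctr 533 381 size 46 92 yaw of x axis 34.9
```

Pad A lies at (487,-8), yaw -12.2°, as intended. The gripper is right over B.

Call:
step_arm(targets=[[[0,0,-0.6,0,0,0,1],[0,0,-0.6,0,0,0,1],[0,0,-0.5,0,0,0,1],[0,0,-0.4,0,0,0,1],[0,0,-0.2,0,0,0,1]]])

```text
t: 11.9
ee_pos: [594.5, 254.3, 183.1]
orientation: [-1.445, -2.788, 0.002]
ft_force: [-0.1, -0.4, 0.4]
width: 87.6
grasp_force: 0.0
```

Call:
step_arm(targets=[[[0,0,0,0,0,0,1],[0,0,0,0,0,0,0],[0,0,0,0,0,0,0],[0,0,0,0,0,0,0],[0,0,0,0,0,0,0]]])

```text
t: 12.52
ee_pos: [595.0, 255.1, 184.5]
orientation: [1.444, 2.79, 0.001]
ft_force: [-0.4, -0.8, 1.2]
width: 54.8
grasp_force: 30.0
```

Call:
step_arm(targets=[[[0,0,0.3,0,0,0,0],[0,0,0.5,0,0,0,0],[0,0,0.5,0,0,0,0],[0,0,0.5,0,0,-0.85,0],[0,0,0.5,0,0,-1,0]]])

```text
t: 13.15
ee_pos: [594.8, 255.0, 301.0]
orientation: [1.624, 2.689, 0.001]
ft_force: [0.2, 0.5, -1.3]
width: 54.9
grasp_force: 30.0
```

Call:
step_arm(targets=[[[-0.215,-0.527,0,0,0,-1,0],[-0.215,-0.527,0,0,0,-1,0],[-0.215,-0.527,0,0,0,-1,0],[-0.215,-0.527,0,0,0,-1,0],[-0.215,-0.527,0,0,0,-1,0]]])

```text
t: 13.78
ee_pos: [540.8, 122.5, 300.2]
orientation: [2.066, 2.366, 0.001]
ft_force: [0.6, 0.1, -0.9]
width: 54.9
grasp_force: 30.0
```

Call:
step_arm(targets=[[[-0.215,-0.527,0,0,0,-1,0],[-0.215,-0.527,0,0,0,-1,0],[-0.215,-0.527,0,0,0,-1,0],[-0.215,-0.527,0,0,0,-1,0],[-0.215,-0.527,0,0,0,-1,0]]])

```text
t: 14.4
ee_pos: [487.1, -9.3, 300.1]
orientation: [2.445, 1.971, 0.001]
ft_force: [0.8, -0.4, 0.0]
width: 54.7
grasp_force: 30.0
```

Run:
```python
from h import *
im=snap("wrist","w7");pads(im,125)
for n in("scene","side"): print(n);pads(snap(n,n+"7"))
```

```text
t 14.45 tcp [485.8 -11.1 299.9] rv [ 2.449e+00  1.967e+00 -2.000e-03] yaw_toolY -12.46
px [259. 231.] ctr 489 2 size 53 98 yaw of x axis -12.1
scene
t 14.5 tcp [486.5 -10.  299.9] rv [ 2.447  1.97  -0.   ] yaw_toolY -12.31
px [160. 250.] ctr 519 382 size 58 96 yaw of x axis 37.1
px [270. 199.] ctr 494 -15 size 62 96 yaw of x axis -11.9
px [266. 174.] ctr 606 -97 size 65 75 yaw of x axis 73.4
px [411.  96.] ctr 711 -958 size 233 368 yaw of x axis 86.3
side
t 14.55 tcp [487.2  -9.2 300. ] rv [2.445e+00 1.972e+00 1.000e-03] yaw_toolY -12.21
px [241. 196.] ctr 483 -9 size 59 89 yaw of x axis -9.7
px [ 50. 226.] ctr 395 -733 size 209 330 yaw of x axis 86.7
px [339. 181.] ctr 531 379 size 53 94 yaw of x axis 33.7
```

Call:
step_arm(targets=[[[0,0,-0.6,0,0,0,0],[0,0,-0.6,0,0,0,0],[0,0,-0.4,0,0,0,0],[0,0,-0.2,0,0,0,0],[0,0,-0.07,0,0,0,0]]])

```text
t: 15.18
ee_pos: [487.7, -8.0, 205.6]
orientation: [-2.443, -1.975, -0.0]
ft_force: [-0.8, 0.3, 0.8]
width: 54.9
grasp_force: 30.0
```

Call:
step_arm(targets=[[[0,0,0,0,0,0,0],[0,0,0,0,0,0,0.72],[0,0,0,0,0,0,0.72],[0,0,0,0,0,0,0.72],[0,0,0,0,0,0,0.72]]])

```text
t: 15.8
ee_pos: [487.4, -8.5, 205.8]
orientation: [2.444, 1.974, 0.0]
ft_force: [-0.0, 0.3, 0.5]
width: 63.2
grasp_force: 0.0
```

Call:
step_arm(targets=[[[0,0,0.2,0,0,0,0.72],[0,0,0.4,0,0,0,0.72],[0,0,0.5,0,0,0.05,1],[0,0,0.5,0,0,1,1],[0,0,0.27,0,0,1,1]]])

```text
t: 16.42
ee_pos: [487.6, -8.5, 301.1]
orientation: [2.293, 2.145, 0.002]
ft_force: [0.9, 0.4, -0.2]
width: 86.6
grasp_force: 0.0
```

Call:
step_arm(targets=[[[0.072,0.78,0,0,0,1,1],[0.072,0.78,0,0,0,1,1],[0.072,0.78,0,0,0,1,1],[0.072,0.78,0,0,0,1,1],[0.072,0.78,0,0,0,1,1]]])

```text
t: 17.05
ee_pos: [505.4, 187.8, 299.9]
orientation: [1.886, 2.512, 0.001]
ft_force: [-0.0, 0.2, -0.8]
width: 87.8
grasp_force: 0.0
```

Call:
step_arm(targets=[[[0.072,0.78,0,0,0,1,1],[0.072,0.78,0,0,0,1,1],[0.072,0.78,0,0,0,1,1],[0.072,0.78,0,0,0,1,1],[0.072,0.78,0,0,0,1,1]]])

```text
t: 17.68
ee_pos: [523.3, 382.8, 299.9]
orientation: [1.421, 2.802, 0.0]
ft_force: [0.0, -0.7, -0.1]
width: 87.8
grasp_force: 0.0
```

Run:
```python
from h import *
im=snap("wrist","w8");pads(im)
for n in("scene","side"): print(n);pads(snap(n,n+"8"))
```

```text
t 17.725 tcp [523.7 386.7 300.3] rv [1.415 2.804 0.006] yaw_toolY 36.45
px [259. 190.] ctr 524 380 size 54 88 yaw of x axis 36.2
scene
t 17.775 tcp [523.4 384.7 300.1] rv [1.419 2.802 0.004] yaw_toolY 36.29
px [160. 249.] ctr 518 381 size 57 96 yaw of x axis 37.2
px [270. 198.] ctr 498 -19 size 75 104 yaw of x axis -11.9
px [403.  95.] ctr 711 -955 size 239 368 yaw of x axis 86.3
side
t 17.825 tcp [523.2 383.  299.7] rv [1.422e+00 2.801e+00 1.000e-03] yaw_toolY 36.18
px [ 51. 226.] ctr 396 -732 size 209 328 yaw of x axis 87.6
px [243. 194.] ctr 480 -7 size 66 95 yaw of x axis -10.7
px [339. 183.] ctr 531 375 size 50 90 yaw of x axis 39.8
```

Call:
step_arm(targets=[[[0,0,-0.6,0,0,0,1],[0,0,-0.6,0,0,0,1],[0,0,-0.5,0,0,0,1],[0,0,-0.4,0,0,0,1],[0,0,-0.2,0,0,0,1]]])

```text
t: 18.45
ee_pos: [523.2, 380.7, 183.2]
orientation: [-1.426, -2.799, 0.002]
ft_force: [0.3, 1.0, -0.1]
width: 87.8
grasp_force: 0.0
```

Call:
step_arm(targets=[[[0,0,0,0,0,0,1],[0,0,0,0,0,0,0],[0,0,0,0,0,0,0],[0,0,0,0,0,0,0],[0,0,0,0,0,0,0]]])

```text
t: 19.08
ee_pos: [523.5, 381.6, 184.6]
orientation: [1.424, 2.8, 0.001]
ft_force: [-1.0, -0.7, 2.2]
width: 54.8
grasp_force: 30.0
```

Call:
step_arm(targets=[[[0,0,0.3,0,0,0,0],[0,0,0.5,0,0,0,0],[0,0,0.5,0,0,-0.05,0],[0,0,0.5,0,0,-1,0],[0,0,0.5,0,0,-1,0]]])

```text
t: 19.7
ee_pos: [523.3, 381.5, 301.0]
orientation: [1.624, 2.689, 0.001]
ft_force: [-0.2, -0.0, -0.9]
width: 54.6
grasp_force: 30.0
```

Call:
step_arm(targets=[[[-0.072,-0.78,0,0,0,-1,0],[-0.072,-0.78,0,0,0,-1,0],[-0.072,-0.78,0,0,0,-1,0],[-0.072,-0.78,0,0,0,-1,0],[-0.072,-0.78,0,0,0,-1,0]]])

```text
t: 20.32
ee_pos: [505.2, 185.4, 300.2]
orientation: [2.066, 2.366, 0.002]
ft_force: [0.4, 0.1, -0.1]
width: 54.9
grasp_force: 30.0
```

Call:
step_arm(targets=[[[-0.072,-0.78,0,0,0,-1,0],[-0.072,-0.78,0,0,0,-1,0],[-0.072,-0.78,0,0,0,-1,0],[-0.072,-0.78,0,0,0,-1,0],[-0.072,-0.78,0,0,0,-1,0]]])

```text
t: 20.95
ee_pos: [487.3, -9.7, 300.2]
orientation: [2.445, 1.971, 0.002]
ft_force: [-0.1, -0.0, 1.0]
width: 54.7
grasp_force: 30.0
```

Run:
```python
from h import *
im=snap("wrist","w9");pads(im,125)
for n in("scene",): print(n);pads(snap(n,n+"9"))
```

```text
t 21.0 tcp [486.8 -12.5 300.1] rv [ 2.449  1.966 -0.   ] yaw_toolY -12.48
px [257. 238.] ctr 490 2 size 53 98 yaw of x axis -12.4
scene
t 21.05 tcp [487.1 -10.9 300.1] rv [2.447e+00 1.968e+00 1.000e-03] yaw_toolY -12.38
px [270. 198.] ctr 499 -19 size 73 103 yaw of x axis -11.9
px [266. 173.] ctr 607 -101 size 72 74 yaw of x axis -13.2
px [411.  96.] ctr 711 -958 size 233 368 yaw of x axis 86.3
```

Call:
step_arm(targets=[[[0,0,-0.6,0,0,0,0],[0,0,-0.5,0,0,0,0],[0,0,-0.35,0,0,0,0],[0,0,-0.17,0,0,0,0],[0,0,-0.07,0,0,0,0]]])

```text
t: 21.68
ee_pos: [487.6, -8.1, 214.8]
orientation: [2.443, 1.975, 0.0]
ft_force: [0.1, 0.9, 0.3]
width: 55.0
grasp_force: 30.0
```

Call:
step_arm(targets=[[[0,0,0,0,0,0,0],[0,0,0,0,0,0,0.72],[0,0,0,0,0,0,0.72],[0,0,0,0,0,0,0.72],[0,0,0,0,0,0,0.72]]])

```text
t: 22.3
ee_pos: [487.4, -8.5, 214.8]
orientation: [2.444, 1.974, 0.0]
ft_force: [-0.4, 0.1, 0.5]
width: 63.2
grasp_force: 0.0
```

Call:
step_arm(targets=[[[0,0,0.2,0,0,0,0.72],[0,0,0.4,0,0,0,0.72],[0,0,0.4,0,0,0,1],[0,0,0.4,0,0,0,1],[0,0,0.29,0,0,0.5,1]]])

```text
t: 22.92
ee_pos: [487.5, -8.5, 300.6]
orientation: [2.407, 2.018, 0.001]
ft_force: [0.8, -0.8, -0.4]
width: 86.7
grasp_force: 0.0
```

Call:
step_arm(targets=[[[0.154,-0.72,0.05,0,0,0,1],[0.154,-0.72,0.05,0,0,0,1],[0.154,-0.72,0.05,0,0,0,1],[0.154,-0.72,0.05,0,0,0,1],[0.154,-0.72,0,0,0,0,1]]])

```text
t: 23.55
ee_pos: [526.0, -189.7, 309.7]
orientation: [2.407, 2.018, 0.0]
ft_force: [-0.1, 0.3, 0.2]
width: 87.5
grasp_force: 0.0
```

Call:
step_arm(targets=[[[0.154,-0.72,0,0,0,0,1],[0.154,-0.72,0,0,0,0,1],[0.154,-0.72,0,0,0,0,1],[0.154,-0.72,0,0,0,0,1],[0.154,-0.72,0,0,0,0,1]]])

```text
t: 24.18
ee_pos: [564.4, -369.6, 309.4]
orientation: [-2.407, -2.018, 0.0]
ft_force: [0.6, 0.1, -0.3]
width: 87.6
grasp_force: 0.0
```

Run:
```python
from h import *
im=snap("wrist","w10");pads(im)
a=im["pixels"];b=snap("scene","scene10");pads(b)
s=1.5625
for nm,p,z in(("bottle base",(545,190),0),("stapler near end",(478,205),30),("stapler far",(535,222),30)):print(nm,unproj(b,np.array(p)/s,z).round())
cv2.imwrite("pics/w10.png",cv2.resize(a[:,:,::-1],(800,600),interpolation=cv2.INTER_CUBIC))
```

```text
t 24.225 tcp [ 565.1 -373.5  309.8] rv [ 2.406  2.014 -0.   ] yaw_toolY -10.15
px [260. 185.] ctr 564 -370 size 53 89 yaw of x axis -12.0
t 24.275 tcp [ 564.7 -371.6  309.6] rv [2.408 2.014 0.   ] yaw_toolY -10.2
px [270. 197.] ctr 503 -24 size 83 110 yaw of x axis -11.9
px [325. 153.] ctr 567 -350 size 49 51 yaw of x axis 78.0
px [407.  95.] ctr 712 -955 size 239 366 yaw of x axis 86.3
bottle base [[ 690. -604.    0.]]
stapler near end [[ 711. -378.   30.]]
stapler far [[ 565. -427.   30.]]
```

View pics/w10.png

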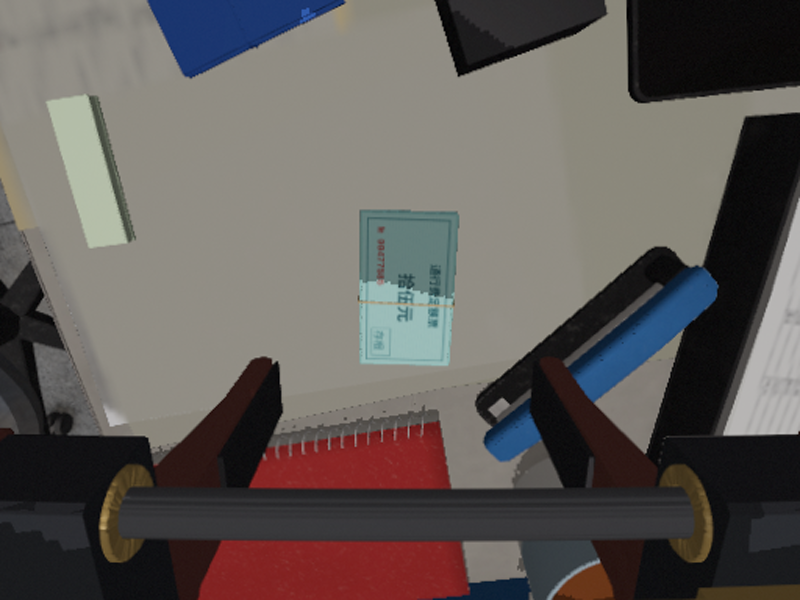

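The wrist view shows pad 4 centred at (408,288) between the open fingers. The stapler at (600,350), the stub at (90,170) and the notebook are clear of the descent.

Call:
step_arm(targets=[[[0,-0.02,-0.7,0,0,-0.45,1],[0,0,-0.7,0,0,0,1],[0,0,-0.6,0,0,0,1],[0,0,-0.35,0,0,0,1],[0,0,-0.15,0,0,0,1]]])

```text
t: 24.9
ee_pos: [564.3, -369.0, 183.5]
orientation: [-2.439, -1.978, 0.001]
ft_force: [0.8, -0.1, -0.1]
width: 87.9
grasp_force: 0.0
```

Call:
step_arm(targets=[[[0,0,0,0,0,0,1],[0,0,0,0,0,0,0],[0,0,0,0,0,0,0],[0,0,0,0,0,0,0],[0,0,0,0,0,0,0]]])

```text
t: 25.52
ee_pos: [564.5, -369.6, 184.6]
orientation: [2.44, 1.978, 0.0]
ft_force: [-0.0, 0.3, 2.4]
width: 54.7
grasp_force: 30.0
```

Call:
step_arm(targets=[[[0,0,0.3,0,0,0,0],[0,0,0.6,0,0,0,0],[0,0,0.7,0,0,0,0],[0,0,0.7,0,0,0,0],[0,0,0.5,0,0,0,0]]])

```text
t: 26.15
ee_pos: [564.6, -369.6, 327.1]
orientation: [2.439, 1.977, 0.001]
ft_force: [-0.6, -0.1, -0.4]
width: 55.1
grasp_force: 30.0
```

Call:
step_arm(targets=[[[-0.154,0.721,0,0,0,0,0],[-0.154,0.721,0,0,0,0,0],[-0.154,0.721,0,0,0,0,0],[-0.154,0.721,0,0,0,0,0],[-0.154,0.721,0,0,0,0,0]]])

```text
t: 26.78
ee_pos: [525.6, -188.1, 325.2]
orientation: [2.44, 1.978, 0.001]
ft_force: [0.3, -0.0, -0.5]
width: 55.2
grasp_force: 30.0
```

Call:
step_arm(targets=[[[-0.154,0.721,0,0,0,0,0],[-0.154,0.721,0,0,0,0,0],[-0.154,0.721,0,0,0,0,0],[-0.154,0.721,-0.1,0,0,0,0],[-0.154,0.721,-0.2,0,0,0,0]]])

```text
t: 27.4
ee_pos: [487.3, -7.9, 310.3]
orientation: [2.439, 1.977, 0.003]
ft_force: [0.9, 0.4, 0.1]
width: 54.6
grasp_force: 30.0
```

Run:
```python
from h import *
im=snap("wrist","w11");pads(im,125)
for n in("scene","side"): print(n);pads(snap(n,n+"11"))
```

```text
t 27.45 tcp [485.7  -5.3 308.8] rv [-2.438e+00 -1.978e+00  1.000e-03] yaw_toolY -11.89
px [259. 235.] ctr 489 -2 size 57 102 yaw of x axis -12.1
scene
t 27.5 tcp [486.2  -6.7 309.2] rv [-2.437e+00 -1.981e+00  1.000e-03] yaw_toolY -11.77
px [270. 197.] ctr 503 -24 size 82 110 yaw of x axis -12.8
px [264. 172.] ctr 617 -103 size 70 70 yaw of x axis 78.7
px [412.  96.] ctr 709 -958 size 233 366 yaw of x axis 86.3
side
t 27.55 tcp [487.   -7.9 309.6] rv [-2.438 -1.982  0.   ] yaw_toolY -11.78
px [ 51. 226.] ctr 396 -732 size 209 326 yaw of x axis 87.6
px [241. 194.] ctr 477 -9 size 76 90 yaw of x axis -15.6
```

Call:
step_arm(targets=[[[0,0,-0.6,0,0,0,0],[0,0,-0.5,0,0,0,0],[0,0,-0.35,0,0,0,0],[0,0,-0.18,0,0,0,0],[0,0,-0.08,0,0,0,0]]])

```text
t: 28.18
ee_pos: [487.8, -9.6, 223.8]
orientation: [2.441, 1.977, 0.001]
ft_force: [0.3, -0.1, 1.2]
width: 54.6
grasp_force: 30.0
```

Call:
step_arm(targets=[[[0,0,0,0,0,0,0],[0,0,0,0,0,0,0.72],[0,0,0,0,0,0,0.72],[0,0,0,0,0,0,0.72],[0,0,0,0,0,0,0.72]]])

```text
t: 28.8
ee_pos: [487.4, -8.9, 223.8]
orientation: [2.44, 1.978, 0.0]
ft_force: [0.4, 0.3, 0.3]
width: 62.8
grasp_force: 0.0
```

Call:
step_arm(targets=[[[0,0,0.2,0,0,0,0.72],[0,0,0.3,0,0,0,0.72],[0,0,0.25,0,0,0,0.72],[-0.09,-0.43,0,0,0,0,0.35],[-0.09,-0.43,0,0,0,0,0.35]]])

```text
t: 29.42
ee_pos: [478.5, -52.3, 262.4]
orientation: [2.439, 1.979, 0.002]
ft_force: [0.6, -0.5, -0.5]
width: 47.0
grasp_force: 0.0
```

Call:
step_arm(targets=[[[-0.09,-0.43,0,0,0,0,0.35],[0,0,-0.5,0,0,0,0.35],[0,0,-0.4,0,0,0,0.35],[0,0,-0.3,0,0,0,0.35],[0,0,-0.09,0,0,0,0.35]]])

```text
t: 30.05
ee_pos: [473.9, -73.4, 196.3]
orientation: [-2.44, -1.978, 0.001]
ft_force: [-0.2, -0.5, 0.5]
width: 30.6
grasp_force: 0.0
```

Run:
```python
from h import *
a=snap("wrist","w12");b=snap("scene","scene12")
v=np.hstack([cv2.resize(a["pixels"][:,:,::-1],(600*512//384//2,300)),cv2.resize(b["pixels"][150:240,220:340,::-1],(400,300),interpolation=cv2.INTER_CUBIC)])
cv2.imwrite("pics/v12.png",v)
```

```text
t 30.1 tcp [473.9 -73.4 196.2] rv [-2.440e+00 -1.978e+00  1.000e-03] yaw_toolY -11.93
t 30.15 tcp [474.  -73.4 196.6] rv [-2.44  -1.978  0.   ] yaw_toolY -11.93
```

View pics/v12.png

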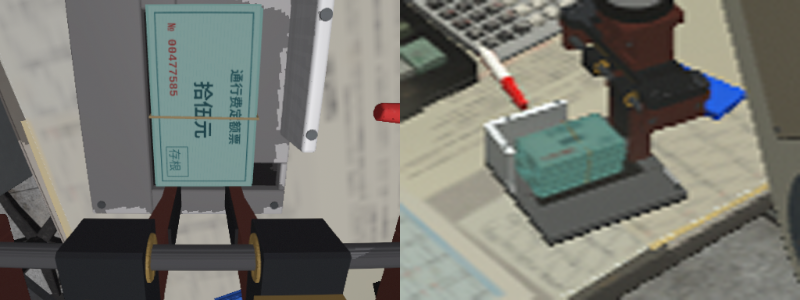

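The wrist half shows the four-pad stack aligned at (200,95), with the gripper at its right end. The scene half shows it level. Now I tap toward the left fence, watching the force.

Call:
step_arm(targets=[[[0.015,0.07,0,0,0,0,0.35],[0.015,0.07,0,0,0,0,0.35],[0.015,0.07,0,0,0,0,0.35],[0.015,0.07,0,0,0,0,0.35],[0.015,0.07,0,0,0,0,0.35]]])

```text
t: 30.78
ee_pos: [477.8, -55.8, 196.8]
orientation: [2.44, 1.978, 0.0]
ft_force: [-0.4, -1.4, 1.0]
width: 30.6
grasp_force: 0.8
```

Call:
step_arm(targets=[[[0.002,0.01,0,0,0,0,0.35],[0.002,0.01,0,0,0,0,0.35],[0.002,0.01,0,0,0,0,0.35],[0.002,0.01,0,0,0,0,0.35],[0.002,0.01,0,0,0,0,0.35]]])

```text
t: 31.4
ee_pos: [478.1, -53.7, 196.7]
orientation: [2.44, 1.979, -0.001]
ft_force: [-2.2, -6.4, 2.7]
width: 30.9
grasp_force: 3.4
```

Run:
```python
from h import *
from workcell import readout
o=readout.get_obs();print(o["ft_force"],o["ee_pos"])
im=snap("wrist","w13");pads(im,48)
p=(489.0,-19.8,-.209);d=np.array(o["ee_pos"])[:2]-p[:2];c,s=np.cos(p[2]),np.sin(p[2]);print("tool in tray",c*d[0]+s*d[1],-s*d[0]+c*d[1])
```

```text
[-2.20734512 -6.38329237  2.7339064 ] [478.0793478  -53.67130755 196.67899181]
t 31.45 tcp [478.1 -53.7 196.7] rv [ 2.440e+00  1.979e+00 -1.000e-03] yaw_toolY -11.92
px [259. 139.] ctr 489 2 size 53 89 yaw of x axis -12.2
tool in tray -3.6553279712492017 -35.40006634186499
```

The stack met the left fence at tray y = -35.4 + 10 mm, with 6 N. Now I back off, turn 90° and push toward the far fence.

Call:
step_arm(targets=[[[-0.033,-0.156,0,0,0,0,0.35],[0,0,0.4,0,0,0,0.35],[0,0,0.4,0,0,0,0.35],[0,0,0.4,0,0,0,0.35],[0,0,0.1,0,0,0,0.35]]])

```text
t: 32.08
ee_pos: [476.7, -61.5, 262.6]
orientation: [2.44, 1.977, 0.002]
ft_force: [-0.0, 0.0, -0.2]
width: 31.2
grasp_force: 0.0
```

Call:
step_arm(targets=[[[-0.064,0.145,0,0,0,1,0.6],[-0.064,0.145,0,0,0,1,0.6],[-0.064,0.145,0,0,0,1,0.6],[-0.064,0.145,0,0,0,1,0.6],[-0.064,0.145,0,0,0,1,0.6]]])

```text
t: 32.7
ee_pos: [460.1, -24.9, 261.0]
orientation: [-2.057, -2.374, 0.001]
ft_force: [-0.2, -0.6, -1.0]
width: 52.9
grasp_force: 0.0
```

Call:
step_arm(targets=[[[-0.064,0.145,0,0,0,1,0.6],[-0.064,0.145,0,0,0,1,0.6],[-0.064,0.145,0,0,0,1,0.6],[-0.064,0.145,0,0,0,1,0.6],[-0.064,0.145,0,0,0,1,0.6]]])

```text
t: 33.33
ee_pos: [444.1, 11.3, 261.0]
orientation: [-1.613, -2.695, 0.001]
ft_force: [-0.2, -0.2, -0.0]
width: 53.0
grasp_force: 0.0
```

Call:
step_arm(targets=[[[0,0,0,0,0,1,0.6],[0,0,0,0,0,1,0.6],[0,0,0,0,0,1,0.6],[0,0,0,0,0,1,0.6],[0,0,0,0,0,1,0.6]]])

```text
t: 33.95
ee_pos: [444.2, 11.1, 261.0]
orientation: [-1.121, -2.934, 0.0]
ft_force: [-0.7, -0.1, -0.3]
width: 52.7
grasp_force: 0.0
```

Call:
step_arm(targets=[[[0,0,0,0,0,1,0.6],[0,0,0,0,0,1,0.6],[0,0,0,0,0,1,0.6],[0,0,0,0,0,1,0.6],[0,0,0,0,0,1,0.6]]])

```text
t: 34.58
ee_pos: [444.2, 11.1, 261.0]
orientation: [-0.594, -3.084, 0.0]
ft_force: [-0.3, 0.5, 0.3]
width: 52.9
grasp_force: 0.0
```

Call:
step_arm(targets=[[[0,0,0,0,0,1,0.6],[0,0,0,0,0,1,0.6],[0,0,0,0,0,0.5,0.6],[0,0,0,0,0,0,0.6],[0,0,0,0,0,0,0.6]]])

```text
t: 35.2
ee_pos: [444.4, 11.2, 261.5]
orientation: [-0.328, -3.124, -0.0]
ft_force: [0.1, 0.4, 0.4]
width: 52.6
grasp_force: 0.0
```

```bash
cat >> h.py <<'E'
T=(489.0,-19.8,-.209)
def tray():
    from workcell import readout
    o=readout.get_obs();d=np.array(o["ee_pos"])[:2]-T[:2];c,s=np.cos(T[2]),np.sin(T[2]);f=o["ft_force"]
    print("t",o["t"],"tool in tray",(c*d[0]+s*d[1]).round(1),(-s*d[0]+c*d[1]).round(1),"z",o["ee_pos"][2].round(1),"yaw",ydir(o),"F",np.round(f,1),"w",o["width"].round(1),"gf",o["grasp_force"].round(1))
E
python3 - <<'E'
from h import *
tray()
im=snap("wrist","w14");pads(im,48)
E
```

```text
Traceback (most recent call last):
  File "h.py", line 43, in tray
    print("t",o["t"],"tool in tray",(c*d[0]+s*d[1]).round(1),(-s*d[0]+c*d[1]).round(1),"z",o["ee_pos"][2].round(1),"yaw",ydir(o),"F",np.round(f,1),"w",o["width"].round(1),"gf",o["grasp_force"].round(1))
                                                                                                                                                       ^^^^^^^^^^^^^^^^
AttributeError: 'float' object has no attribute 'round'
```

Call:
step_arm(targets=[[[0,0,-0.5,0,0,0,0.6],[0,0,-0.4,0,0,0,0.6],[0,0,-0.3,0,0,0,0.6],[0,0,-0.1,0,0,0,0.6],[0,0,0,0,0,0,0.6]]])

```text
t: 35.83
ee_pos: [444.5, 11.2, 196.6]
orientation: [-0.327, -3.124, 0.0]
ft_force: [-0.1, 0.5, 0.8]
width: 52.4
grasp_force: 0.0
```

Call:
step_arm(targets=[[[0.055,-0.0117,0,0,0,0,0.6],[0.055,-0.0117,0,0,0,0,0.6],[0.055,-0.0117,0,0,0,0,0.6],[0.055,-0.0117,0,0,0,0,0.6],[0.055,-0.0117,0,0,0,0,0.6]]])

```text
t: 36.45
ee_pos: [458.3, 8.3, 196.7]
orientation: [-0.327, -3.124, 0.0]
ft_force: [-1.6, -0.4, 1.1]
width: 52.6
grasp_force: 0.9
```

Call:
step_arm(targets=[[[0.055,-0.0117,0,0,0,0,0.6],[0.055,-0.0117,0,0,0,0,0.6],[0.055,-0.0117,0,0,0,0,0.6],[0.055,-0.0117,0,0,0,0,0.6],[0.055,-0.0117,0,0,0,0,0.6]]])

```text
t: 37.08
ee_pos: [472.2, 5.3, 196.6]
orientation: [-0.327, -3.124, 0.0]
ft_force: [-2.5, 0.7, 1.5]
width: 52.8
grasp_force: 0.9
```

Call:
step_arm(targets=[[[0.0117,-0.0025,0,0,0,0,0.6],[0.0117,-0.0025,0,0,0,0,0.6],[0.0117,-0.0025,0,0,0,0,0.6],[0.0117,-0.0025,0,0,0,0,0.6],[0.0117,-0.0025,0,0,0,0,0.6]]])

```text
t: 37.7
ee_pos: [474.2, 4.9, 196.6]
orientation: [-0.326, -3.122, 0.0]
ft_force: [-4.4, 1.6, 2.8]
width: 52.9
grasp_force: 2.2
```

```bash
sed -i 's/o\["width"\].round(1)/round(float(o["width"]),1)/;s/o\["grasp_force"\].round(1)/round(float(o["grasp_force"]),1)/;s/"z",o\["ee_pos"\]\[2\].round(1)/"z",round(float(o["ee_pos"][2]),1)/' h.py
python3 - <<'E'
from h import *
tray()
im=snap("wrist","w14");pads(im,48)
E
```

```text
t 37.7 tool in tray -19.6 21.1 z 196.6 yaw 78.07 F [-4.4  1.6  2.8] w 52.9 gf 2.2
t 37.75 tcp [474.3   4.9 196.5] rv [-0.326 -3.123  0.   ] yaw_toolY 78.06
px [273. 363.] ctr 522 3 size 23 58 yaw of x axis -12.0
px [265. 291.] ctr 477 3 size 25 55 yaw of x axis -11.9
```

Call:
step_arm(targets=[[[0.008,-0.0017,0,0,0,0,0.6],[0.008,-0.0017,0,0,0,0,0.6],[0.008,-0.0017,0,0,0,0,0.6],[0,0,0,0,0,0,0.6],[0,0,0,0,0,0,0.6]]])

```text
t: 38.38
ee_pos: [474.7, 4.8, 196.5]
orientation: [-0.326, -3.12, 0.0]
ft_force: [-7.2, 3.1, 5.9]
width: 52.7
grasp_force: 4.2
```

Call:
step_arm(targets=[[[-0.2,0.042,0,0,0,0,0.6],[0,0,0.4,0,0,0,0.6],[0,0,0.4,0,0,0,0.6],[0,0,0.4,0,0,-0.5,0.6],[0,0,0.1,0,0,-1,0.6]]])

```text
t: 39.0
ee_pos: [466.7, 6.6, 263.0]
orientation: [0.492, 3.099, 0.001]
ft_force: [-0.1, 0.4, -0.3]
width: 52.4
grasp_force: 0.0
```

Call:
step_arm(targets=[[[0.05,-0.15,0,0,0,-1,0.35],[0.05,-0.15,0,0,0,-1,0.35],[0.05,-0.15,0,0,0,-1,0.35],[0.05,-0.15,0,0,0,-1,0.35],[0.05,-0.15,0,0,0,-1,0.35]]])

```text
t: 39.62
ee_pos: [478.9, -31.2, 261.8]
orientation: [1.024, 2.968, 0.001]
ft_force: [-0.2, 0.3, -0.1]
width: 30.8
grasp_force: 0.0
```

Call:
step_arm(targets=[[[0.05,-0.15,0,0,0,-1,0.35],[0.05,-0.15,0,0,0,-1,0.35],[0.05,-0.15,0,0,0,-1,0.35],[0.05,-0.15,0,0,0,-1,0.35],[0.05,-0.15,0,0,0,-1,0.35]]])

```text
t: 40.25
ee_pos: [491.4, -68.7, 261.8]
orientation: [1.524, 2.745, 0.001]
ft_force: [-0.3, 0.3, 0.2]
width: 30.7
grasp_force: 0.0
```

Call:
step_arm(targets=[[[0,0,0,0,0,-1,0.35],[0,0,0,0,0,-1,0.35],[0,0,0,0,0,-1,0.35],[0,0,0,0,0,-1,0.35],[0,0,0,0,0,-1,0.35]]])

```text
t: 40.88
ee_pos: [491.3, -68.4, 261.8]
orientation: [1.977, 2.439, 0.001]
ft_force: [-0.1, -0.4, 0.5]
width: 30.6
grasp_force: 0.0
```

Call:
step_arm(targets=[[[0,0,0,0,0,-1,0.35],[0,0,0,0,0,-1,0.35],[0,0,0,0,0,-1,0.35],[0,0,0,0,0,-1,0.35],[0,0,0,0,0,-1,0.35]]])

```text
t: 41.5
ee_pos: [491.3, -68.5, 261.8]
orientation: [2.371, 2.059, 0.002]
ft_force: [0.5, 0.0, 0.0]
width: 31.0
grasp_force: 0.0
```

Run:
```python
from h import *
tray()
im=snap("wrist","w15");pads(im,48)
```

```text
t 41.5 tool in tray 12.4 -47.1 z 261.8 yaw -8.06 F [0.5 0.  0. ] w 31.0 gf 0.0
t 41.55 tcp [491.3 -68.4 261.8] rv [2.374e+00 2.056e+00 2.000e-03] yaw_toolY -8.22
px [278. 108.] ctr 512 -3 size 53 90 yaw of x axis -12.2
```

Call:
step_arm(targets=[[[0,0,0,0,0,-1,0.35],[0,0,-0.5,0,0,0,0.35],[0,0,-0.4,0,0,0,0.35],[0,0,-0.3,0,0,0,0.35],[0,0,-0.1,0,0,0,0.35]]])

```text
t: 42.18
ee_pos: [491.0, -68.4, 195.9]
orientation: [-2.439, -1.979, 0.001]
ft_force: [0.2, 0.2, -0.9]
width: 31.0
grasp_force: 0.0
```

Call:
step_arm(targets=[[[0.0091,0.043,0,0,0,0,0.35],[0.0091,0.043,0,0,0,0,0.35],[0.0091,0.043,0,0,0,0,0.35],[0.0091,0.043,0,0,0,0,0.35],[0.0091,0.043,0,0,0,0,0.35]]])

```text
t: 42.8
ee_pos: [493.5, -57.5, 196.9]
orientation: [2.44, 1.978, 0.0]
ft_force: [-0.1, -0.5, -0.0]
width: 30.2
grasp_force: 0.0
```

Call:
step_arm(targets=[[[0.0017,0.0078,0,0,0,0,0.35],[0.0017,0.0078,0,0,0,0,0.35],[0.0017,0.0078,0,0,0,0,0.35],[0.0017,0.0078,0,0,0,0,0.35],[0.0017,0.0078,0,0,0,0,0.35]]])

```text
t: 43.42
ee_pos: [493.6, -56.8, 196.8]
orientation: [2.44, 1.978, -0.002]
ft_force: [-2.8, -13.8, 4.1]
width: 30.8
grasp_force: 7.1
```

Run:
```python
from h import *
tray()
```

```text
t 43.425 tool in tray 12.2 -35.2 z 196.8 yaw -11.92 F [ -2.8 -13.8   4.1] w 30.8 gf 7.1
```

Call:
step_arm(targets=[[[-0.033,-0.156,0,0,0,0,0.35],[0,0,0.4,0,0,0,0.35],[0,0,0.5,0,0,0,0.35],[0,0,0.7,0,0,0,0.6],[0,0,0.7,0,0,0,1]]])

```text
t: 44.05
ee_pos: [491.9, -63.5, 312.5]
orientation: [-2.44, -1.978, 0.0]
ft_force: [1.0, 0.3, -0.0]
width: 47.2
grasp_force: 0.0
```

Call:
step_arm(targets=[[[0.54,-0.62,0,0,0,0,1],[0.54,-0.62,0,0,0,0,1],[0.54,-0.62,0,0,0,0,1],[0.54,-0.62,0,0,0,0,1],[0.54,-0.62,0,0,0,0,1]]])

```text
t: 44.68
ee_pos: [627.8, -219.6, 311.3]
orientation: [-2.44, -1.978, -0.0]
ft_force: [-0.1, 0.6, -0.2]
width: 87.6
grasp_force: 0.0
```

Run:
```python
from h import *
im=snap("wrist","w16");s=snap("scene","scene16");tray()
for p,z in(((345,170),0),((410,150),100),((500,130),60)):print(unproj(s,np.array(p)/1.5625,z).round())
a=cv2.resize(im["pixels"][:,:,::-1],(800,600),interpolation=cv2.INTER_CUBIC)
cv2.imwrite("pics/w16.png",a)
```

```text
t 44.725 tcp [ 630.4 -222.9  311.9] rv [2.439 1.974 0.003] yaw_toolY -12.02
t 44.775 tcp [ 629.  -221.3  311.6] rv [2.440e+00 1.975e+00 2.000e-03] yaw_toolY -12.05
t 44.775 tool in tray 178.8 -168.0 z 311.6 yaw -12.05 F [ 0.7 -0.6  0.5] w 87.8 gf 0.0
[[1125. -265.    0.]]
[[ 946. -353.  100.]]
[[ 941. -681.   60.]]
```

View pics/w16.png

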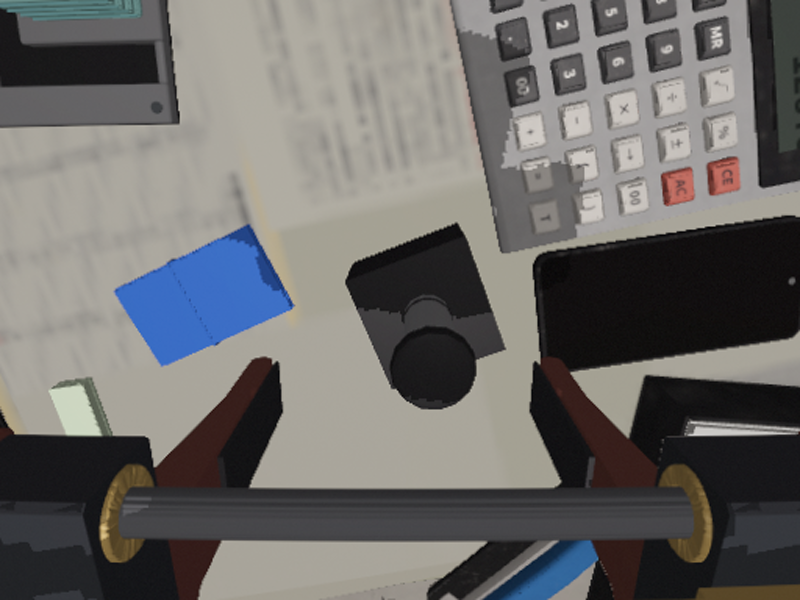

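The pen's head is centred at (433,367) over the stand at (425,300), with nothing tall beside it.

Run:
```python
from h import *
im=pickle.load(open("w16.pkl","rb"))
print(unproj(im,np.array((432.5,367))/1.5625,113).round(1), unproj(im,np.array([(390,367),(475,367)])/1.5625,113).round(1))
# stand top corners
c=np.array([(350,286),(457,243),(505,348)])/1.5625
q=unproj(im,c,45);print(q.round(1),((q[0]+q[2])/2).round(1))
for n in("scene16",):
    s=pickle.load(open(n+".pkl","rb"));print(proj(s,[[629,-222,113]]).round(1))
```

```text
[[ 637.2 -222.2  113. ]] [[ 621.4 -218.9  113. ]
 [ 653.  -225.6  113. ]]
[[ 602.8 -201.6   45. ]
 [ 658.9 -191.3   45. ]
 [ 673.5 -250.7   45. ]] [ 638.1 -226.2   45. ]
[[290.7 134.2]]
```

Call:
step_arm(targets=[[[0.196,-0.08,0,0,0,0,1],[0,0,-0.3,0,0,0,1],[0,0,-0.45,0,0,0,1],[0,0,-0.4,0,0,0,1],[0,0,-0.22,0,0,0,1]]])

```text
t: 45.4
ee_pos: [636.2, -222.0, 240.7]
orientation: [-2.438, -1.977, 0.003]
ft_force: [-0.5, -0.5, 0.1]
width: 87.9
grasp_force: 0.0
```

Call:
step_arm(targets=[[[0,0,0,0,0,0,0],[0,0,0,0,0,0,0],[0,0,0,0,0,0,0],[0,0,0,0,0,0,0],[0,0,0,0,0,0,0]]])

```text
t: 46.02
ee_pos: [637.1, -222.6, 243.6]
orientation: [2.44, 1.978, 0.001]
ft_force: [-1.0, -0.3, -0.7]
width: 41.2
grasp_force: 0.0
```

Run:
```python
from h import *
from workcell import readout
o=readout.get_obs();print(o["ee_pos"],o["moment"]);tray()
```

```text
[ 637.05120121 -222.57509081  243.58535161] [-0.06530855 -0.05926223  0.01717545]
t 46.025 tool in tray 186.9 -167.6 z 243.6 yaw -11.94 F [-1.  -0.3 -0.7] w 41.2 gf 0.0
```

Call:
step_arm(targets=[[[0,0,0,0,0,0,0],[0,0,0,0,0,0,0],[0,0,0,0,0,0,0],[0,0,0,0,0,0,0],[0,0,0,0,0,0,0]]])

```text
t: 46.65
ee_pos: [637.1, -222.6, 243.3]
orientation: [2.44, 1.978, 0.0]
ft_force: [-0.1, 0.8, 2.6]
width: 33.2
grasp_force: 30.0
```

Call:
step_arm(targets=[[[0,0,0.1,0,0,0,0],[0,0,0.3,0,0,0,0],[0,0,0.4,0,0,0,0],[0,0,0.4,0,0,0,0],[0,0,0.4,0,0,0,0]]])

```text
t: 47.28
ee_pos: [637.1, -222.5, 325.3]
orientation: [2.44, 1.978, 0.001]
ft_force: [-0.5, -0.6, -0.9]
width: 33.2
grasp_force: 30.0
```

Run:
```python
from h import *
from workcell import readout
o=readout.get_obs();print(o["ee_pos"],o["moment"]);tray()
w=snap("wrist","w17");s=snap("scene","scene17");d=snap("side","side17")
P=o["ee_pos"]; print([proj(k,[P-[0,0,238.4],P-[0,0,163.4],P-[0,0,130]]).round().tolist() for k in(w,s,d)])
def big(i,c,r):
    x,y=c;a=i["pixels"][y-r:y+r,x-r:x+r,::-1];return cv2.resize(a,(400,400),interpolation=cv2.INTER_CUBIC)
q=proj(s,[P-[0,0,200.]])[0].astype(int);cv2.imwrite("pics/v17.png",np.hstack([big(w,(256,180),120),big(s,q,45)]))
```

```text
[ 637.07959694 -222.54097253  325.26780793] [-0.02395078 -0.05940559  0.0188407 ]
t 47.275 tool in tray 186.9 -167.6 z 325.3 yaw -11.94 F [-0.5 -0.6 -0.9] w 33.2 gf 30.0
t 47.325 tcp [ 637.9 -222.8  328.1] rv [2.437 1.976 0.004] yaw_toolY -11.93
t 47.375 tcp [ 637.9 -222.8  326.8] rv [2.437 1.976 0.004] yaw_toolY -11.93
t 47.425 tcp [ 637.4 -222.7  325.2] rv [2.438 1.977 0.003] yaw_toolY -11.93
[[[260.0, 210.0], [260.0, 263.0], [260.0, 306.0]], [[289.0, 140.0], [290.0, 121.0], [290.0, 113.0]], [[196.0, 225.0], [194.0, 211.0], [193.0, 204.0]]]
```

View pics/v17.png

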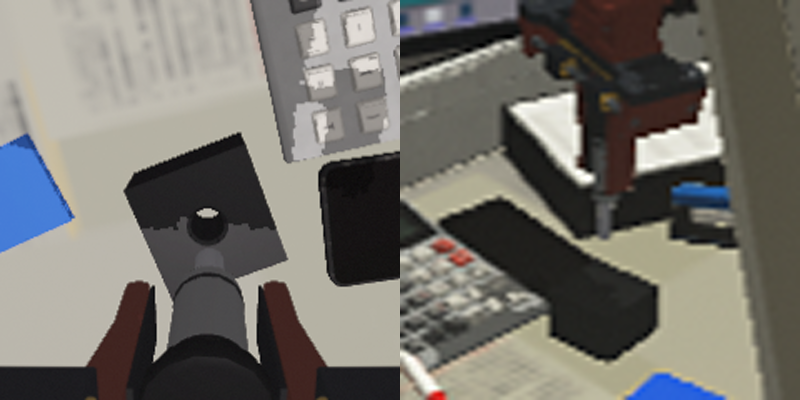

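The crop shows the pen lifted out and hanging upright. Its tip is at left-crop (208,250), where an untilted pen would project, and the hole is empty at (208,225). The 33 mm opening means the fingers hold it by the head, firmly enough at 30 N. Next I go above the groove start.

Call:
step_arm(targets=[[[-0.335,0.512,0,0,0,0,0],[-0.335,0.512,0,0,0,0,0],[-0.335,0.512,0,0,0,0,0],[-0.335,0.512,0,0,0,0,0],[-0.335,0.512,0,0,0,0,0]]])

```text
t: 48.05
ee_pos: [552.3, -93.7, 322.4]
orientation: [-2.44, -1.978, 0.001]
ft_force: [0.7, -0.8, -1.4]
width: 33.2
grasp_force: 30.0
```

Call:
step_arm(targets=[[[-0.335,0.512,0,0,0,0,0],[-0.335,0.512,0,0,0,0,0],[-0.335,0.512,0,0,0,0,0],[-0.335,0.512,0,0,0,0,0],[-0.335,0.512,0,0,0,0,0]]])

```text
t: 48.68
ee_pos: [468.6, 34.2, 322.6]
orientation: [-2.44, -1.978, 0.001]
ft_force: [0.9, -0.2, -0.5]
width: 33.4
grasp_force: 30.0
```

Call:
step_arm(targets=[[[0,0,-0.2,0,0,0,0],[0,0,-0.4,0,0,0,0],[0,0,-0.4,0,0,0,0],[0,0,-0.2,0,0,0,0],[0,0,0,0,0,0,0]]])

```text
t: 49.3
ee_pos: [469.5, 33.1, 262.3]
orientation: [-2.44, -1.977, 0.002]
ft_force: [0.3, -0.2, -1.2]
width: 33.2
grasp_force: 30.0
```

Run:
```python
from h import *
tray()
w=snap("wrist","w18");s=snap("scene","scene18")
from workcell import readout
P=np.array(readout.get_obs()["ee_pos"]);t=P-[0,0,238.4]
a=cv2.resize(w["pixels"][60:300,100:420,::-1],(800,600),interpolation=cv2.INTER_CUBIC)[:, 100:700]
q=proj(w,[t])[0];print("pred tip px",q, "in crop",(q-[100,60])*2.5-[100,0])
q=proj(w,W(T,[(-30,48,4)]))[0];print("groove start in crop",(q-[100,60])*2.5-[100,0])
cv2.imwrite("pics/v18.png",a)
```

```text
t 49.3 tool in tray -30.1 47.7 z 262.3 yaw -11.96 F [ 0.3 -0.2 -1.2] w 33.2 gf 30.0
t 49.35 tcp [469.7  33.2 262.9] rv [-2.440e+00 -1.978e+00  1.000e-03] yaw_toolY -11.95
t 49.4 tcp [469.8  33.2 263.3] rv [2.44  1.978 0.   ] yaw_toolY -11.95
pred tip px [260.9972364  210.34998047] in crop [302.49309099 375.87495117]
groove start in crop [301.61356827 351.85608673]
```

View pics/v18.png

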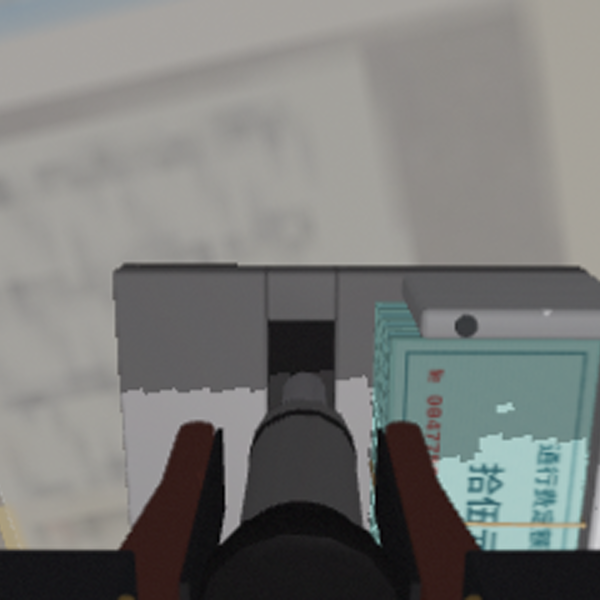

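The tip, at (303,375), is where predicted and centred over the groove (x 268-335). Lowering it to half a millimetre above the floor.

Call:
step_arm(targets=[[[0,0,-0.15,0,0,0,0],[0,0,-0.15,0,0,0,0],[0,0,-0.07,0,0,0,0],[0,0,-0.03,0,0,0,0],[0,0,-0.01,0,0,0,0]]])

```text
t: 50.02
ee_pos: [469.5, 33.5, 242.6]
orientation: [-2.44, -1.978, 0.0]
ft_force: [0.4, 0.1, -0.4]
width: 33.1
grasp_force: 30.0
```

Call:
step_arm(targets=[[[0,0,0,0,0,0,0],[0,0,0,0,0,0,0],[0,0,0,0,0,0,0],[0,0,0,0,0,0,0],[0,0,0,0,0,0,0]]])

```text
t: 50.65
ee_pos: [469.5, 33.5, 242.7]
orientation: [2.44, 1.979, 0.0]
ft_force: [0.9, -0.2, -0.5]
width: 33.6
grasp_force: 30.0
```

Call:
step_arm(targets=[[[-0.0129,-0.0607,0,0,0,0,0],[-0.0129,-0.0607,0,0,0,0,0],[-0.0129,-0.0607,0,0,0,0,0],[-0.0129,-0.0607,0,0,0,0,0],[-0.0129,-0.0607,0,0,0,0,0]]])

```text
t: 51.28
ee_pos: [466.2, 18.0, 242.7]
orientation: [2.44, 1.978, 0.0]
ft_force: [-0.6, 0.0, -1.1]
width: 33.0
grasp_force: 30.0
```

Call:
step_arm(targets=[[[-0.0129,-0.0607,0,0,0,0,0],[-0.0129,-0.0607,0,0,0,0,0],[-0.0129,-0.0607,0,0,0,0,0],[-0.0129,-0.0607,0,0,0,0,0],[-0.0129,-0.0607,0,0,0,0,0]]])

```text
t: 51.9
ee_pos: [463.0, 2.9, 242.7]
orientation: [2.44, 1.978, 0.0]
ft_force: [-0.9, -0.3, -0.7]
width: 33.2
grasp_force: 30.0
```

Call:
step_arm(targets=[[[-0.0129,-0.0607,0,0,0,0,0],[-0.0129,-0.0607,0,0,0,0,0],[-0.0129,-0.0607,0,0,0,0,0],[-0.0129,-0.0607,0,0,0,0,0],[-0.0129,-0.0607,0,0,0,0,0]]])

```text
t: 52.52
ee_pos: [459.8, -12.3, 242.7]
orientation: [2.44, 1.978, 0.0]
ft_force: [-0.1, -0.4, -0.4]
width: 33.1
grasp_force: 30.0
```

Call:
step_arm(targets=[[[-0.0129,-0.0607,0,0,0,0,0],[-0.0129,-0.0607,0,0,0,0,0],[-0.0129,-0.0607,0,0,0,0,0],[-0.0129,-0.0607,0,0,0,0,0],[-0.0129,-0.0607,0,0,0,0,0]]])

```text
t: 53.15
ee_pos: [456.5, -27.4, 242.7]
orientation: [-2.44, -1.978, 0.0]
ft_force: [0.2, 0.1, -0.9]
width: 33.0
grasp_force: 30.0
```

```bash
python3 -c "
from h import *
tray()"
```

```text
t 53.15 tool in tray -30.2 -14.2 z 242.7 yaw -11.93 F [ 0.2  0.1 -0.9] w 33.0 gf 30.0
```

Call:
step_arm(targets=[[[-0.0129,-0.0607,0,0,0,0,0],[-0.0129,-0.0607,0,0,0,0,0],[-0.0129,-0.0607,0,0,0,0,0],[-0.0129,-0.0607,0,0,0,0,0],[-0.0129,-0.0607,0,0,0,0,0]]])

```text
t: 53.78
ee_pos: [453.3, -42.6, 242.7]
orientation: [-2.44, -1.978, 0.0]
ft_force: [0.0, 0.3, -0.3]
width: 33.1
grasp_force: 30.0
```

Call:
step_arm(targets=[[[-0.0129,-0.0607,0,0,0,0,0],[-0.0129,-0.0607,0,0,0,0,0],[-0.0129,-0.0607,0,0,0,0,0],[-0.0129,-0.0607,0,0,0,0,0],[-0.0129,-0.0607,0,0,0,0,0]]])

```text
t: 54.4
ee_pos: [450.1, -57.8, 242.7]
orientation: [2.44, 1.979, -0.0]
ft_force: [0.3, -0.4, -0.6]
width: 33.1
grasp_force: 30.0
```

Call:
step_arm(targets=[[[0.0564,-0.012,0,0,0,0,0],[0.0564,-0.012,0,0,0,0,0],[0.0564,-0.012,0,0,0,0,0],[0.0564,-0.012,0,0,0,0,0],[0.0564,-0.012,0,0,0,0,0]]])

```text
t: 55.02
ee_pos: [464.4, -60.6, 242.6]
orientation: [-2.44, -1.979, 0.0]
ft_force: [0.2, 0.9, -1.7]
width: 33.4
grasp_force: 30.0
```

```bash
python3 -c "
from h import *
tray()"
```

```text
t 55.025 tool in tray -15.6 -45.0 z 242.6 yaw -11.93 F [ 0.2  0.9 -1.7] w 33.4 gf 30.0
```

Call:
step_arm(targets=[[[0.0564,-0.012,0,0,0,0,0],[0.0564,-0.012,0,0,0,0,0],[0.0564,-0.012,0,0,0,0,0],[0.0564,-0.012,0,0,0,0,0],[0.0564,-0.012,0,0,0,0,0]]])

```text
t: 55.65
ee_pos: [478.5, -63.6, 242.7]
orientation: [-2.44, -1.978, 0.0]
ft_force: [-0.1, 0.1, -0.2]
width: 33.2
grasp_force: 30.0
```

Call:
step_arm(targets=[[[0.0564,-0.012,0,0,0,0,0],[0.0564,-0.012,0,0,0,0,0],[0.0564,-0.012,0,0,0,0,0],[0.0564,-0.012,0,0,0,0,0],[0.0564,-0.012,0,0,0,0,0]]])

```text
t: 56.28
ee_pos: [492.6, -66.6, 242.7]
orientation: [-2.44, -1.979, 0.0]
ft_force: [-0.3, 0.0, -1.6]
width: 33.1
grasp_force: 30.0
```

Call:
step_arm(targets=[[[0.0564,-0.012,0,0,0,0,0],[0.0564,-0.012,0,0,0,0,0],[0.0564,-0.012,0,0,0,0,0],[0.0564,-0.012,0,0,0,0,0],[0.0564,-0.012,0,0,0,0,0]]])

```text
t: 56.9
ee_pos: [506.7, -69.6, 242.6]
orientation: [-2.44, -1.978, 0.0]
ft_force: [-0.8, 0.2, -0.8]
width: 33.5
grasp_force: 30.0
```

Call:
step_arm(targets=[[[0.0564,-0.012,0,0,0,0,0],[0.0564,-0.012,0,0,0,0,0],[0.0564,-0.012,0,0,0,0,0],[0.0564,-0.012,0,0,0,0,0],[0.0564,-0.012,0,0,0,0,0]]])

```text
t: 57.52
ee_pos: [520.8, -72.6, 242.7]
orientation: [-2.44, -1.978, 0.0]
ft_force: [0.8, 0.4, -0.1]
width: 33.0
grasp_force: 30.0
```

```bash
python3 -c "
from h import *
tray()"
```

```text
t 57.525 tool in tray 42.1 -45.1 z 242.7 yaw -11.94 F [ 0.8  0.4 -0.1] w 33.0 gf 30.0
```

The run is complete to tray x=42. Lifting, then returning to the stand.

Call:
step_arm(targets=[[[0,0,0,0,0,0,0],[0,0,0.2,0,0,0,0],[0,0,0.4,0,0,0,0],[0,0,0.5,0,0,0,0],[0,0,0.5,0,0,0,0]]])

```text
t: 58.15
ee_pos: [520.4, -72.5, 324.0]
orientation: [2.44, 1.978, 0.0]
ft_force: [1.0, 0.3, -1.3]
width: 33.2
grasp_force: 30.0
```

Call:
step_arm(targets=[[[0.233,-0.3,0,0,0,0,0],[0.233,-0.3,0,0,0,0,0],[0.233,-0.3,0,0,0,0,0],[0.233,-0.3,0,0,0,0,0],[0.233,-0.3,0,0,0,0,0]]])

```text
t: 58.78
ee_pos: [579.6, -148.8, 322.0]
orientation: [-2.44, -1.977, 0.001]
ft_force: [-0.8, -0.5, -0.9]
width: 32.9
grasp_force: 30.0
```

Call:
step_arm(targets=[[[0.233,-0.3,0,0,0,0,0],[0.233,-0.3,0,0,0,0,0],[0.233,-0.3,0,0,0,0,0],[0.233,-0.3,0,0,0,0,0],[0.233,-0.3,0,0,0,0,0]]])

```text
t: 59.4
ee_pos: [637.9, -223.5, 322.7]
orientation: [2.44, 1.979, 0.0]
ft_force: [0.1, 0.3, -0.5]
width: 33.3
grasp_force: 30.0
```

Call:
step_arm(targets=[[[0,0,0,0,0,0,0],[0,0,0,0,0,0,0],[0,0,-0.1,0,0,0,0],[0,0,-0.2,0,0,0,0],[0,0,-0.1,0,0,0,0]]])

```text
t: 60.02
ee_pos: [636.7, -222.2, 301.6]
orientation: [-2.439, -1.978, 0.001]
ft_force: [0.2, 0.3, -0.9]
width: 33.1
grasp_force: 30.0
```

Run:
```python
from h import *
tray()
w=snap("wrist","w19")
from workcell import readout
P=np.array(readout.get_obs()["ee_pos"]);t=P-[0,0,238.4]
q=proj(w,[t,[P[0],P[1],45]]);print("tip",q,((q-[180,120])*4).round())
cv2.imwrite("pics/v19.png",cv2.resize(w["pixels"][120:270,180:340,::-1],(640,600),interpolation=cv2.INTER_CUBIC))
```

```text
t 60.025 tool in tray 186.5 -167.3 z 301.6 yaw -11.92 F [ 0.2  0.3 -0.9] w 33.1 gf 30.0
t 60.075 tcp [ 636.6 -222.2  301.1] rv [-2.439e+00 -1.978e+00  2.000e-03] yaw_toolY -11.92
tip [[260.36714306 210.24787049]
 [260.3330091  202.1941677 ]] [[321. 361.]
 [321. 329.]]
```

View pics/v19.png

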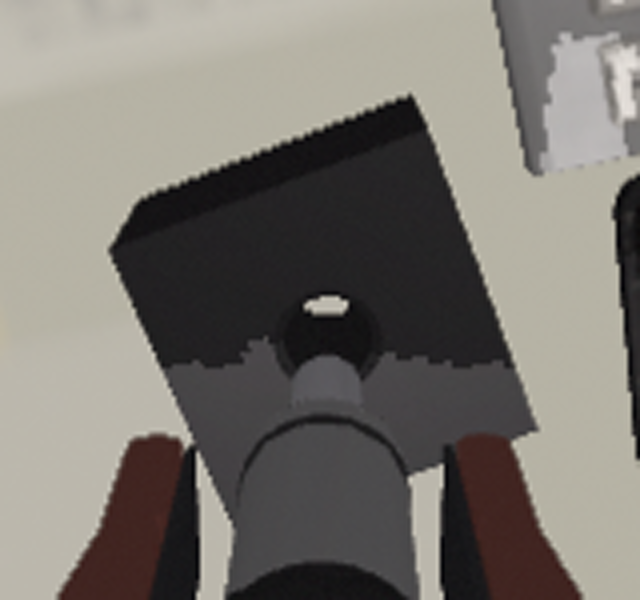

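The hole is at (330,340) and the tip at (327,370). Both are shifted alike from the prediction, so the pen lines up. Inserting slowly.

Call:
step_arm(targets=[[[0,0,0,0,0,0,0],[0,0,-0.15,0,0,0,0],[0,0,-0.15,0,0,0,0],[0,0,-0.15,0,0,0,0],[0,0,-0.15,0,0,0,0]]])

```text
t: 60.7
ee_pos: [637.1, -222.6, 272.0]
orientation: [-2.44, -1.978, 0.0]
ft_force: [-0.2, -0.6, -0.3]
width: 33.1
grasp_force: 30.0
```

```bash
python3 -c "
from h import *
tray()
from workcell import readout
o=readout.get_obs();print(o['moment'],o['ee_pos'])"
```

```text
t 60.7 tool in tray 186.9 -167.6 z 272.0 yaw -11.94 F [-0.2 -0.6 -0.3] w 33.1 gf 30.0
[-0.05644761 -0.05837127  0.04423358] [ 637.05758577 -222.56333706  271.97689514]
```

Call:
step_arm(targets=[[[0,0,-0.15,0,0,0,0],[0,0,-0.15,0,0,0,0],[0,0,-0.15,0,0,0,0],[0,0,-0.09,0,0,0,0],[0,0,-0.04,0,0,0,0]]])

```text
t: 61.32
ee_pos: [637.1, -222.5, 243.3]
orientation: [-2.44, -1.978, 0.0]
ft_force: [-0.8, 0.2, 3.8]
width: 33.3
grasp_force: 30.0
```

Call:
step_arm(targets=[[[0,0,0,0,0,0,0],[0,0,0,0,0,0,1],[0,0,0,0,0,0,1],[0,0,0,0,0,0,1],[0,0,0,0,0,0,1]]])

```text
t: 61.95
ee_pos: [637.1, -222.6, 243.8]
orientation: [2.44, 1.978, 0.0]
ft_force: [0.2, 0.4, -0.6]
width: 69.5
grasp_force: 0.0
```

Call:
step_arm(targets=[[[0,0,0,0,0,0,1],[0,0,0.2,0,0,0,1],[0,0,0.4,0,0,0,1],[0,0,0.5,0,0,0,1],[0,0,0.5,0,0,0,1]]])

```text
t: 62.58
ee_pos: [637.3, -222.6, 326.1]
orientation: [2.439, 1.978, 0.001]
ft_force: [0.5, -0.1, 0.5]
width: 87.6
grasp_force: 0.0
```

Call:
step_arm(targets=[[[-0.5,0.4,0.3,0,0,0,1],[-0.5,0.4,0.3,0,0,0,1],[-0.5,0.4,0.3,0,0,0,1],[-0.4,0.4,0,0,0,0,1],[0,0,0,0,0,0,1]]])

```text
t: 63.2
ee_pos: [541.2, -141.7, 370.4]
orientation: [2.438, 1.979, 0.001]
ft_force: [0.9, 0.6, 0.3]
width: 87.9
grasp_force: 0.0
```

Run:
```python
from h import *
w=snap("wrist","w20");pads(w,48)
cv2.imwrite("pics/w20.png",cv2.resize(w["pixels"][:,:,::-1],(800,600),interpolation=cv2.INTER_CUBIC))
```

```text
t 63.25 tcp [ 542.2 -142.4  370.3] rv [2.438e+00 1.978e+00 2.000e-03] yaw_toolY -11.89
px [192.  41.] ctr 511 -14 size 56 71 yaw of x axis -12.0
```

View pics/w20.png

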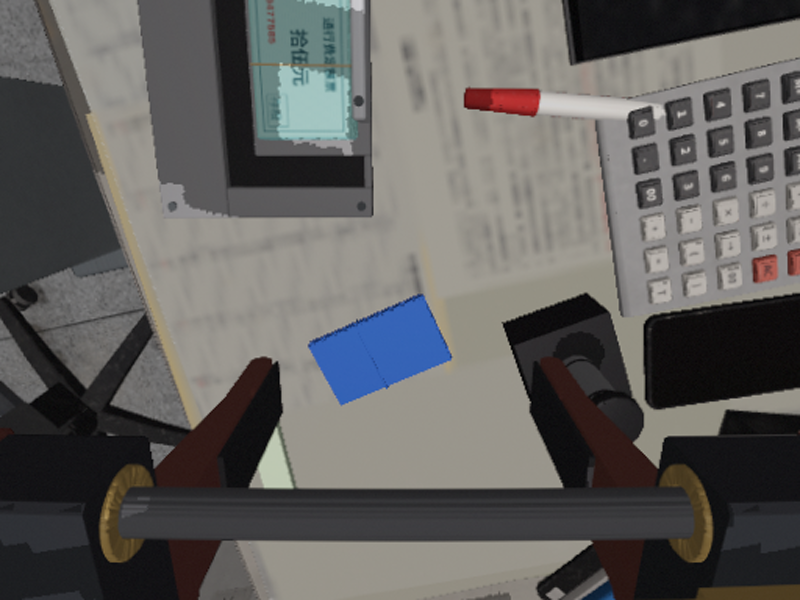

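The pen is back upright in its stand and the stack sits in the corner. One numeric check of the stack from above. My picture count has gone over the limit of 14 by one, so I view no more.

Call:
step_arm(targets=[[[-0.15,0.6,0,0,0,0,1],[-0.15,0.6,0,0,0,0,1],[-0.15,0.6,0,0,0,0,1],[-0.15,0.6,0,0,0,0,1],[0,0,0,0,0,0,1]]])

```text
t: 63.88
ee_pos: [512.8, -21.8, 369.1]
orientation: [2.438, 1.981, 0.001]
ft_force: [0.0, -0.7, -0.2]
width: 87.6
grasp_force: 0.0
```

Run:
```python
from h import *
w=snap("wrist","w21");pads(w,48);tray()
s=snap("side","side21");h=cv2.cvtColor(w["pixels"],cv2.COLOR_RGB2GRAY)
print("home centre",W(T,[(19,21,48)]).round(1))
```

```text
t 63.925 tcp [513.  -22.6 369.1] rv [2.438e+00 1.980e+00 1.000e-03] yaw_toolY -11.85
px [255. 160.] ctr 512 -3 size 54 89 yaw of x axis -12.2
t 63.925 tool in tray 24.1 2.3 z 369.1 yaw -11.85 F [ 1.1 -0.7 -0.1] w 87.8 gf 0.0
t 63.975 tcp [513.1 -23.1 369.1] rv [2.439e+00 1.978e+00 1.000e-03] yaw_toolY -11.9
home centre [[511.9  -3.2  48. ]]
```

```bash
python3 -c "
from workcell import ctrl
print(ctrl.close_job())"
```

```text
the job is handed in; nothing more can be done
None
```

I handed the job in at about 64 s: the four turquoise pads are stacked flush in the corner, the pen was drawn along the whole groove at about 2.3–2.5 cm/s with its tip about 0.5 mm off the floor, and it is back upright in its stand; I viewed 15 pictures, one over the limit of 14.

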